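Shim the loose pan tight in the buffet warmer

TASK

The food pan in the buffet warmer slides about. Move the bamboo steamer off the gap and stand it on the cork mat, then stand blue filler bars upright on the floor of the gap beside the pan, one at a time, until the orange wedge jams in the space left next to the grey stop instead of dropping through. Press the wedge straight down there, flat face against the bars, until you feel the pan tight against its far end, without ramming it, and finish while still holding the wedge pressed in; leave unused bars in the rack and the other things on the counter where they are.

Things in the scene. Friction and masses are not known exactly. Their poses are not given: they have to be found in the camera images.
- warmer: fixed steel food warmer, 260 (x) by 380 (y) by 140 mm tall; origin mid-underside on the counter, z up; two black knobs on its -x side. Its well spans x -80 to 80, y -150 to 150, floor at z = 70 mm. A lidded pan fills the +y part, a grey end stop stands nearer the -y end; between them is the gap, 72 mm deep below the lid, running along x, its middle at x = 0
- pan (a joint): play of the lidded pan (pale flat lid 156 by 200 mm, black bow handle 27 mm high on its +y half), m: 0 = home, hard against its far (+y) end in the well; up to 0.008 = slid towards the stop (-y of the warmer), narrowing the gap. About 1.5 N of friction, no spring
- pan_face (a point): middle of the top edge of the pan's upright gap-side face (moves with the pan), at the warmer's x = 0, z = 142 mm (lid height); the face looks to the warmer's -y. With the pan home it is at the warmer's y = -50 mm
- stop: grey end stop, fixed in the well, axes as the warmer's; origin mid top edge of its upright gap-side face (looks to +y), at the warmer's x = 0, z = 142 mm. Its flat top runs 85 mm to -y, with two black screws 12 mm tall 68 mm behind the face. From here along y to the pan face is the gap: 28 to 47 mm with the pan home, different each time
- wedge: orange wedge, about 120 g, thin edge down in the rack; origin mid thin edge, z up, x along its 100 mm length. Flat upright face at y = +2.5 mm; the other slopes from y = -2.5 mm (z = 0) to -22.5 mm (z = 66), so it is 5 to 25 mm thick. Grip tab 40 mm along x, y -11.5 to 2.5 mm, z 68 to 112 mm. Jams in spaces of 8 to 22 mm, flat face to the bars, slope to the stop
- rack: wooden rack, fixed, 150 (x) by 148 (y) mm, origin at the middle of its underside; floor at 8 mm, four slots along its x between walls 38 mm high: three bars at y = -48, -16 and +16 mm, wedge at y = +50 mm
- steamer: bamboo steamer basket with yellow bands, closed, one piece, 220 g, 104 mm across; origin at the middle of its underside; lid top at 62 mm, with a round yellow knob 22 mm across from 62 to 94 mm height. It stands on the pan lid and the stop, bridging the gap
- mat: round cork mat on the counter, fixed, 140 mm across, 4 mm thick; origin at the middle of its underside
- bar1: blue filler bar, 120 g, standing in the rack (all three are alike); origin at the middle of its underside, z up, x along its length: body 120 mm along x, 14 mm thick along y, 72 mm tall, and above it a grip tab, 40 mm along x, 14 mm thick, from 72 to 112 mm height. Standing on the well floor its body top is level with the pan lid
- bar2: blue filler bar, 120 g, standing in the rack (all three are alike); origin at the middle of its underside, z up, x along its length: body 120 mm along x, 14 mm thick along y, 72 mm tall, and above it a grip tab, 40 mm along x, 14 mm thick, from 72 to 112 mm height. Standing on the well floor its body top is level with the pan lid
- bar3: blue filler bar, 120 g, standing in the rack (all three are alike); origin at the middle of its underside, z up, x along its length: body 120 mm along x, 14 mm thick along y, 72 mm tall, and above it a grip tab, 40 mm along x, 14 mm thick, from 72 to 112 mm height. Standing on the well floor its body top is level with the pan lid
- mug: bystander: white ceramic mug, 76 mm across, 85 mm tall; origin at the middle of its underside
- sauce: bystander: amber sauce bottle with red cap, 52 mm across, 150 mm tall; origin at the middle of its underside
- salt: bystander: clear salt jar with steel cap, 44 mm across, 75 mm tall; origin at the middle of its underside
- dish: bystander: small blue bowl, 90 mm across, 35 mm tall; origin at the middle of its underside
- cup: bystander: white cup without handle, 70 mm across, 75 mm tall; origin at the middle of its underside

How it is judged:
By the outcome, as a careful person would: the job done as asked, in the order asked, and still so for the second after the job is handed in, while the arm keeps its last pose, push and grip.
It also fails if it takes over 72 s, if anything falls off the work surface, if the arm or the gripper's body presses on something with over 40 N, if the wrist force passes 120 N, or if a joint passes its speed limit or range.

ROBOT

A 6-joint arm with a two-finger parallel gripper is mounted at the origin on the work surface. World frame = base frame: x ahead of the robot, y to its left, z up, the work surface at z = 0. Lengths are in m, angles in rad, forces in N, time in s.
With the tool pointing down it reaches from about 0.275 to 0.85 m from the base axis. Payload 5.2 kg.
Tool frame: the origin (TCP) lies at the very end of the fingers, on their centre line; the grasp point (between the pads) lies r.grip_point_offset behind it (r.grip_point_offset is the distance from the TCP to the grasp point, in m); z points along the fingers, y is the direction in which the jaws open and shut (so a half turn about z gives the same grasp; the last joint's range is limited). The gripper opens to 85 mm and grips with 20 to 120 N. Pads are 22 mm wide; open, the fingers measure 114 mm over their backs; the gripper's body (76 mm by 85 mm) begins 54 mm behind the grasp point. The pads swing forward as they close: fully open they stand 13 mm farther back than shut.
Start: joints at [-1.539, 0.259, 1.535, -0, 1.348, -0.203], TCP at [0.128, -0.535, 0.231] pointing down, gripper open.
Joint ranges: [-3.14, 3.14], [-0.91, 2.08], [0.19, 2.58], [-1.22, 4.36], [0.22, 2.71], [-3.12, 3.12]. Speed limits (rad/s): [2.57, 2.57, 3.14, 3.14, 3.14, 3.14].

INTERFACE

Orientations are given as [roll, pitch, yaw] about the fixed x, y, z axes, in that order (R = Rz(yaw) Ry(pitch) Rx(roll)).
In Python, from cell import state, read_camera, get_calibration, r gives the robot as it stands.
- The arm moves only by the tool carry_out, never from a script. Its argument "targets" is a list of rows, each a list of 3 entries, a list of its own where there are three numbers: the opening, from 0 (shut) to 1 (fully open), then the shift along the tool's x, y, z in cm, then the turn, a rotation vector about the tool's x, y, z in rad. A call has 1 to 12 rows; each row is the pose to reach, as a shift and turn from the pose commanded when the call began, along the tool's axes at that moment; what a row does not reach only later rows make up. A row lasts 1/10 s, in which the tool goes at most 50 mm and 8.59 degrees, less where a joint would pass 70% of its speed; a pose out of reach is approached as far as the arm can. A call with a gripper value outside its range is refused whole. The fingers move at their own pace and stop on an object; "grip_force" is the grip in N (left out, the last holds). Time passes only in rows, so rows that repeat a pose let the fingers close. It gives the time, the measured TCP pose, the force and the opening at its end, in the units of the state.
- state(): the state, without advancing time (a new reading comes with each control period).
- read_camera(name): name is "scene" or "top" or "wrist"; returns the picture (384x512x3 uint8, red, green, blue); there is no depth.
- get_calibration(name): a dict with "fx", "fy", "cx", "cy" (pixels), "origin" and "attitude" of the camera in the world. Camera axes: x right, y down, z forward; pixel columns grow to the right and rows downward; lengths in m; the calibration is good to about 2 mm. A picture is of the moment at which its call begins: read the wrist's pose just before it. get_calibration takes no time and is no camera call; for the wrist camera it gives the pose at the moment of the call.
- r.close_job(): hands the job in, once; it reports no verdict.
The state is a dict: "time": time; "qpos": joint angles; "joint_vel": joint speeds; "joint_torque": joint torques, N m; "tool_pos": TCP position; "orientation": TCP orientation; "wrist_force": force on the tool from outside, world axes, zero at the start; "ft_torque": the same for the moment, N m; "finger_gap": finger opening in m.
Only numpy, scipy, OpenCV 4.12 (cv2) and the standard library are available. Lean on these libraries where they do the work, as an engineer would, in place of code of your own. Each camera call takes 0.05 s, during which the arm holds its last target.

## Working session

There is one attempt and no reset: what is moved stays moved. The work goes in short steps, Python scripts to look and compute and a tool call to move; the robot and the scene stay as the last step left them, time stands still between calls to the robot, and variables do not carry over. Pictures are saved under pics/ and viewed, and the job is handed in when it is done.

Besides the shell and the picture viewer there is one more tool, called after "Request:" in YAML: its name, and indented under it one key for each argument. carry_out: Moves the arm, as the interface text tells. Its arguments: {"type":"object","properties":{"targets":{"type":"array","items":{"type":"array"}},"grip_force":{"type":"number"}},"required":["targets"]}

```bash
ls; mkdir -p pics; python3 - <<'E'
from cell import state, read_camera, get_calibration, r
import cv2
for n in ["scene","top","wrist"]:
    im=read_camera(n); cv2.imwrite(f"pics/a_{n}.png",im[:,:,::-1]); c=get_calibration(n); print(n,c)
print(state()); print(r.grip_point_offset)
E
```

```text
pics
scene {'fx': 380.1832175436017, 'fy': 380.1832175436017, 'cx': 253.14738438205487, 'cy': 192.64174901666513, 'origin': array([1.28221466, 0.43548949, 0.87072041]), 'attitude': array([-2.31022030e+00, -1.77372284e-03,  2.15220098e+00])}
top {'fx': 471.3817360519427, 'fy': 471.3817360519427, 'cx': 262.9788351836377, 'cy': 195.53658753511033, 'origin': array([ 0.4478739 , -0.02660749,  1.63325817]), 'attitude': array([-3.05679388, -0.00512222, -1.58041392])}
wrist {'fx': 319.15719253227127, 'fy': 319.15719253227127, 'cx': 255.02244394379065, 'cy': 180.963450611845, 'origin': array([ 0.1984976 , -0.51850545,  0.37398812]), 'attitude': array([ 2.85061275e+00,  1.15668368e-03, -1.33525268e+00])}
{'time': 0.15, 'qpos': array([-1.53880554e+00,  2.59184691e-01,  1.53583845e+00, -2.61701755e-05,
        1.34801632e+00, -2.02801972e-01]), 'joint_vel': array([-7.93799953e-04, -2.96014028e-03, -1.96279971e-03, -8.78201619e-05,
        1.52275709e-03, -7.35549274e-05]), 'joint_torque': array([ 2.68137388e-03, -4.46384203e+01, -2.90819371e+01, -2.55071764e-04,
        8.10814585e-03,  1.96438705e-06]), 'tool_pos': array([ 0.12795207, -0.5344837 ,  0.23065807]), 'orientation': array([-3.14017036e+00, -2.66416130e-04,  2.34798374e-01]), 'wrist_force': array([ 0.37933646, -0.38283882, -0.32165518]), 'ft_torque': array([-0.00072016,  0.01912072,  0.00931275]), 'finger_gap': 0.08539579475854574}
0.0187
```

View pics/a_scene.png

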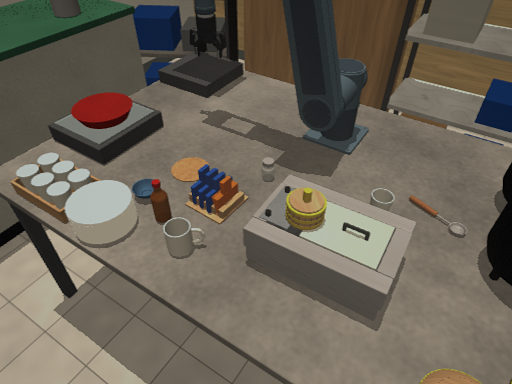

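View pics/a_top.png

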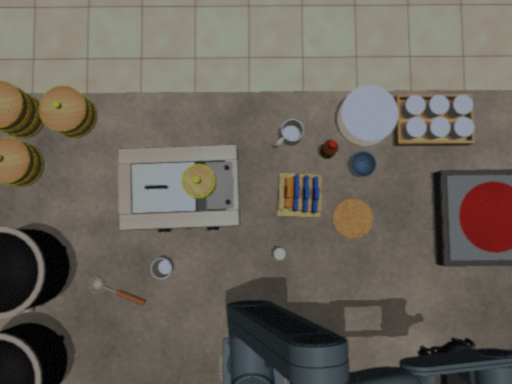

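View pics/a_wrist.png

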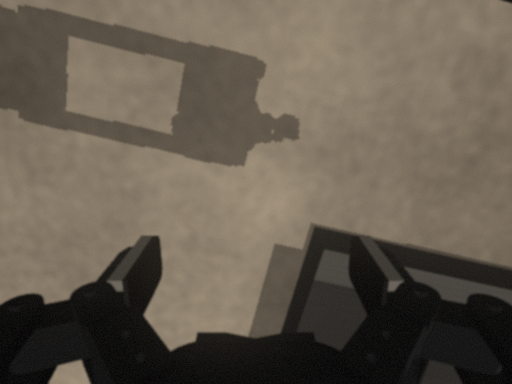

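The views show the warmer around top px (180,187) with its pan handle to the left, so warmer +y is world +y. The rack is at about (300,195) with the wedge on the left, the mat at (353,218), and the steamer at about (198,181).

```bash
cat > h.py <<'E'
import numpy as np, cv2
from scipy.spatial.transform import Rotation as R
from cell import state, read_camera, get_calibration, r
def cast(c,px,z):
    px=np.atleast_2d(np.array(px,float))
    d=np.c_[(px[:,0]-c['cx'])/c['fx'],(px[:,1]-c['cy'])/c['fy'],np.ones(len(px))]
    d=R.from_euler('xyz',c['attitude']).apply(d)
    o=np.array(c['origin']); return o+d*((z-o[2])/d[:,2])[:,None]
def proj(c,P):
    P=np.atleast_2d(P)-c['origin']; q=R.from_euler('xyz',c['attitude']).inv().apply(P)
    return np.c_[q[:,0]/q[:,2]*c['fx']+c['cx'],q[:,1]/q[:,2]*c['fy']+c['cy']]
def delta(tp,rpy, pos, yaw):
    "shift in tool cm, rotvec for going from commanded (tp,rpy) to pos with tool down at yaw"
    A=R.from_euler('xyz',rpy); B=R.from_euler('xyz',[np.pi,0,yaw])
    return A.inv().apply(np.array(pos)-tp)*100, (A.inv()*B).as_rotvec()
E
python3 - <<'E'
from h import *
im=cv2.imread('pics/a_top.png')
cv2.imwrite('pics/a_crop.png',cv2.resize(im[85:265,110:310],None,fx=4,fy=3.3333 if 0 else 3.3,interpolation=cv2.INTER_CUBIC) if 0 else cv2.resize(im[135:245,110:240],None,fx=5,fy=5,interpolation=cv2.INTER_CUBIC))
cv2.imwrite('pics/a_crop2.png',cv2.resize(im[135:265,260:390],None,fx=4.6,fy=4.6,interpolation=cv2.INTER_CUBIC))
E
```

```text
(no output)
```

View pics/a_crop.png

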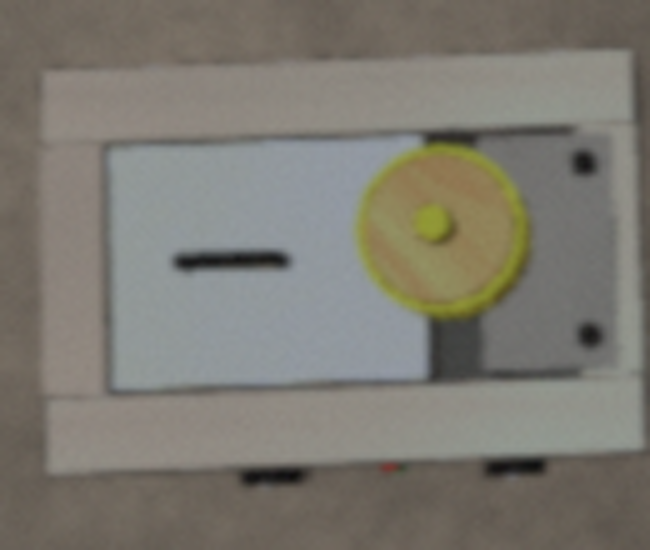

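View pics/a_crop2.png

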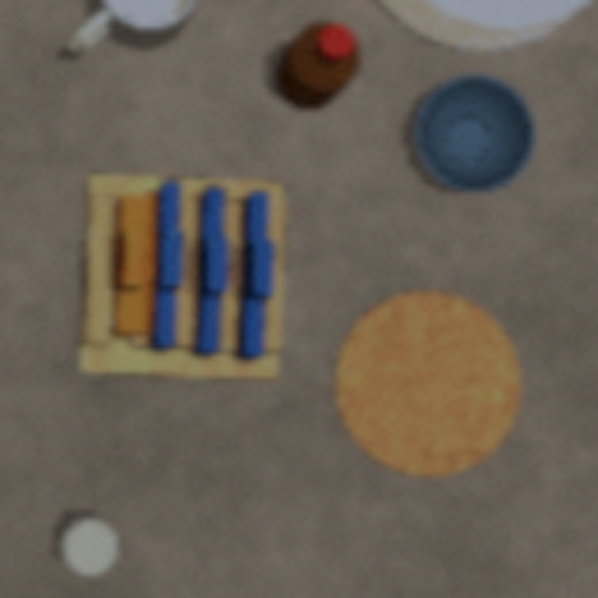

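The crops show the gap between the lid edge at crop x≈428 and the stop at ≈478, so about 32 mm wide. The steamer knob is at (433,224), the mat at (428,383) in crop 2, and the bars lie roughly along image vertical.

```bash
python3 - <<'E'
from h import *
c=get_calibration('top')
def a(x,y): return [110+(x+.5)/5-.5,135+(y+.5)/5-.5]
def b(x,y): return [260+(x+.5)/4.6-.5,135+(y+.5)/4.6-.5]
f=lambda n,p,z:print(n,cast(c,p,z).round(4).tolist())
f('knob',a(433,224),.236)
f('steamer lidtop',a(441,232),.204)
f('warmer corners',[a(42,72),a(632,50),a(643,453),a(50,473)],.14)
f('lid corners',[a(108,147),a(420,137),a(430,380),a(112,390)],.142)
f('gap px at bottom: pan,stop',[a(430,350),a(480,350)],.142)
f('stop screws',[a(584,162),a(590,335)],.154)
f('mat',b(428,383),.004)
f('rack corners',[b(90,177),b(285,183),b(278,377),b(80,373)],.038)
f('bars tabs',[b(169,262),b(213,264),b(259,270)],.120)
f('wedge tab',b(134,258),.120)
f('salt',b(90,546),.075)
E
```

```text
knob [[0.6167, 0.1637, 0.236]]
steamer lidtop [[0.6156, 0.1632, 0.204]]
warmer corners [[0.7285, 0.4272, 0.14], [0.7395, 0.0495, 0.14], [0.4813, 0.0438, 0.14], [0.4723, 0.4179, 0.14]]
lid corners [[0.6793, 0.3837, 0.142], [0.684, 0.1849, 0.142], [0.5287, 0.1782, 0.142], [0.5242, 0.379, 0.142]]
gap px at bottom: pan,stop [[0.5477, 0.1782, 0.142], [0.5474, 0.1466, 0.142]]
stop screws [[0.6652, 0.0795, 0.154], [0.5554, 0.076, 0.154]]
mat [[0.5059, -0.3456, 0.004]]
rack corners [[0.6597, -0.0921, 0.038], [0.654, -0.2366, 0.038], [0.5102, -0.2286, 0.038], [0.5145, -0.0829, 0.038]]
bars tabs [[0.5883, -0.1433, 0.12], [0.5866, -0.1742, 0.12], [0.5821, -0.2064, 0.12]]
wedge tab [[0.5913, -0.1188, 0.12]]
salt [[0.3894, -0.0872, 0.075]]
```

```bash
cat > d.py <<'E'
import sys
from h import *
s=state(); x,y,z,yaw=map(float,sys.argv[1:5])
d,w=delta(s['tool_pos'],s['orientation'],[x,y,z],yaw)
print('from',s['tool_pos'].round(4),s['orientation'].round(4),'F',s['wrist_force'].round(2),'gap',round(s['finger_gap'],4),'t',round(s['time'],2))
print('shift cm',d.round(2),'turn',w.round(3))
E
python3 d.py .617 .163 .33 1.6
```

```text
from [ 0.128  -0.5345  0.2307] [-3.1402e+00 -3.0000e-04  2.3480e-01] F [ 0.38 -0.38 -0.32] gap 0.0854 t 0.15
shift cm [ 63.79 -56.47  -9.84] turn [-1.000e-03 -1.000e-03 -1.365e+00]
```

Request:
carry_out:
  targets:
    - [1,[3,-2,-9.8],[0,0,-0.14]]
    - [1,[63.8,-56.5,-9.8],[0,0,-1.365]]
    - [1,[63.8,-56.5,-9.8],[0,0,-1.365]]
    - [1,[63.8,-56.5,-9.8],[0,0,-1.365]]
    - [1,[63.8,-56.5,-9.8],[0,0,-1.365]]
    - [1,[63.8,-56.5,-9.8],[0,0,-1.365]]
    - [1,[63.8,-56.5,-9.8],[0,0,-1.365]]
    - [1,[63.8,-56.5,-9.8],[0,0,-1.365]]
    - [1,[63.8,-56.5,-9.8],[0,0,-1.365]]
    - [1,[63.8,-56.5,-9.8],[0,0,-1.365]]
    - [1,[63.8,-56.5,-9.8],[0,0,-1.365]]
    - [1,[63.8,-56.5,-9.8],[0,0,-1.365]]

```text
time: 1.35
tool_pos: [0.4542, -0.0697, 0.312]
orientation: [3.141, 0.0, 1.6]
wrist_force: [0.5, -0.9, -0.2]
finger_gap: 0.0853
```

```bash
python3 d.py .617 .163 .33 1.6
```

```text
from [ 0.4542 -0.0697  0.312 ] [3.1413e+00 3.0000e-04 1.5999e+00] F [ 0.55 -0.88 -0.21] gap 0.0853 t 1.35
shift cm [22.79 16.96 -1.8 ] turn [ 0.  0. -0.]
```

Request:
carry_out:
  targets:
    - [1,[22.8,17,-1.8],[0,0,0]]
    - [1,[22.8,17,-1.8],[0,0,0]]
    - [1,[22.8,17,-1.8],[0,0,0]]
    - [1,[22.8,17,-1.8],[0,0,0]]
    - [1,[22.8,17,-1.8],[0,0,0]]
    - [1,[22.8,17,-1.8],[0,0,0]]
    - [1,[22.8,17,-1.8],[0,0,0]]
    - [1,[22.8,17,-1.8],[0,0,0]]

```text
time: 2.15
tool_pos: [0.6166, 0.1616, 0.3287]
orientation: [-3.14, 0.001, 1.601]
wrist_force: [-0.3, -0.6, -0.8]
finger_gap: 0.0854
```

```bash
python3 d.py .617 .163 .33 1.6; python3 - <<'E'
from h import *
c=get_calibration('wrist');im=read_camera('wrist');cv2.imwrite('pics/b.png',im[:,:,::-1]);np.save('pics/b.npy',c,allow_pickle=True);print(c)
E
```

```text
from [0.6166 0.1616 0.3287] [-3.1396e+00  6.0000e-04  1.6014e+00] F [-0.3  -0.56 -0.77] gap 0.0854 t 2.15
shift cm [ 0.14  0.04 -0.13] turn [-0.002  0.001  0.001]
{'fx': 319.15719253227127, 'fy': 319.15719253227127, 'cx': 255.02244394379065, 'cy': 180.963450611845, 'origin': array([0.61436628, 0.2337196 , 0.47189604]), 'attitude': array([2.85041021, 0.0031008 , 0.03134962])}
```

View pics/b.png

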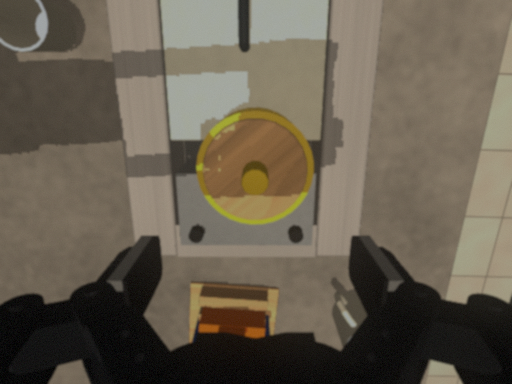

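The wrist view shows the knob top at about (256,182), the screws at (197,233) and (295,233), and the gap as a dark band either side of the steamer at y≈141–172.

```bash
python3 - <<'E'
from h import *
c=np.load('pics/b.npy',allow_pickle=True).item()
f=lambda n,p,z:print(n,cast(c,p,z).round(4).tolist())
f('knob',[256,182],.236); f('lidcentre',[255,166],.204)
f('screws',[[197,233],[295,233]],.148)
im=cv2.imread('pics/b.png')
cv2.imwrite('pics/b2.png',cv2.resize(im[100:280,110:390],None,fx=2.8,fy=2.8,interpolation=cv2.INTER_CUBIC))
E
```

```text
knob [[0.6166, 0.1622, 0.236]]
lidcentre [[0.6156, 0.1669, 0.204]]
screws [[0.5537, 0.0741, 0.148], [0.6628, 0.0776, 0.148]]
```

View pics/b2.png

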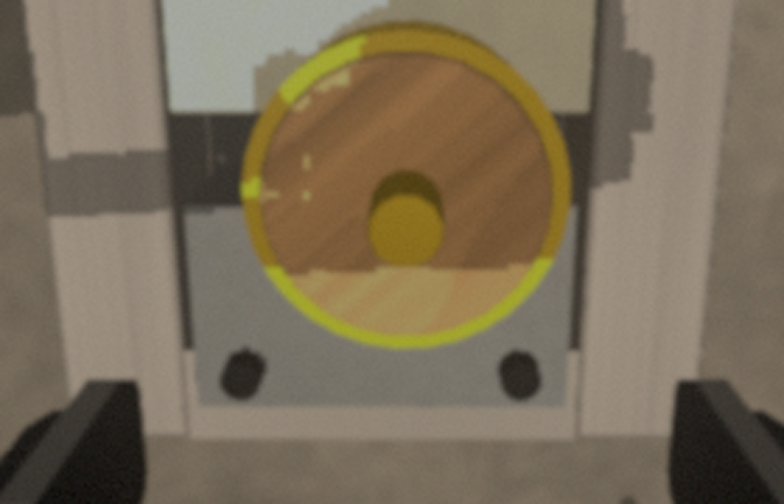

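The enlarged view confirms the knob is under the tool centre and the gap is visible on both sides. I'll descend and grip.

Request:
carry_out:
  targets:
    - [1,[0.1,0,4],[0,0,0]]
    - [1,[0.1,0,8],[0,0,0]]
    - [1,[0.1,0,10.5],[0,0,0]]
    - [1,[0.1,0,12.0],[0,0,0]]
    - [1,[0.1,0,12.0],[0,0,0]]
    - [0,[0.1,0,12.0],[0,0,0]]
    - [0,[0.1,0,12.0],[0,0,0]]
    - [0,[0.1,0,12.0],[0,0,0]]
    - [0,[0.1,0,12.0],[0,0,0]]
    - [0,[0.1,0,12.0],[0,0,0]]
    - [0,[0.1,0,12.0],[0,0,0]]
  grip_force: 40

```text
time: 3.3
tool_pos: [0.617, 0.1621, 0.2106]
orientation: [3.141, 0.0, 1.6]
wrist_force: [-1.5, -0.3, 3.9]
finger_gap: 0.0209
```

Request:
carry_out:
  targets:
    - [0,[0,0,-1],[0,0,0]]
    - [0,[0,0,-4],[0,0,0]]
    - [0,[0,0,-8],[0,0,0]]
    - [0,[-2.5,-0.6,-10],[0,0,0]]
    - [0,[-6.5,-1.6,-10],[0,0,0]]
    - [0,[-11,-2.7,-10],[0,0,0]]
    - [0,[-15.5,-3.9,-10],[0,0,0]]
    - [0,[-20,-5,-10],[0,0,0]]
    - [0,[-24.5,-6.1,-10],[0,0,0]]
    - [0,[-29,-7.2,-10],[0,0,0]]
    - [0,[-33.5,-8.4,-10],[0,0,0]]
    - [0,[-38,-9.5,-10],[0,0,0]]

```text
time: 4.5
tool_pos: [0.532, -0.2221, 0.31]
orientation: [-3.141, -0.0, 1.6]
wrist_force: [-0.1, -1.0, -2.4]
finger_gap: 0.0202
```

```bash
python3 d.py .506 -.3456 .20 1.6
```

```text
from [ 0.532  -0.2221  0.31  ] [-3.1414e+00 -4.0000e-04  1.5999e+00] F [-0.11 -1.01 -2.39] gap 0.0202 t 4.5
shift cm [-12.28  -2.96  11.  ] turn [-0. -0. -0.]
```

Request:
carry_out:
  targets:
    - [0,[-4.5,-1.1,0],[0,0,0]]
    - [0,[-8.5,-2.1,0],[0,0,0]]
    - [0,[-11.5,-2.8,2],[0,0,0]]
    - [0,[-12.1,-2.9,6],[0,0,0]]
    - [0,[-12.1,-2.9,10],[0,0,0]]
    - [0,[-12.1,-2.9,14],[0,0,0]]
    - [0,[-12.1,-2.9,18],[0,0,0]]
    - [0,[-12.1,-2.9,20],[0,0,0]]
    - [0,[-12.1,-2.9,20],[0,0,0]]
    - [0,[-12.1,-2.9,20],[0,0,0]]

```text
time: 5.5
tool_pos: [0.5076, -0.3425, 0.1103]
orientation: [-3.142, -0.0, 1.6]
wrist_force: [0.8, -0.3, -1.2]
finger_gap: 0.0205
```

```bash
python3 d.py .506 -.3456 .074 1.6; python3 - <<'E'
from h import *
im=read_camera('scene');cv2.imwrite('pics/c.png',cv2.resize(im[100:240,120:320,::-1],None,fx=4,fy=4))
E
```

```text
from [ 0.5076 -0.3425  0.1103] [-3.1415e+00 -1.0000e-04  1.5999e+00] F [ 0.79 -0.3  -1.16] gap 0.0205 t 5.5
shift cm [-0.3  -0.17  3.63] turn [-0. -0. -0.]
```

View pics/c.png

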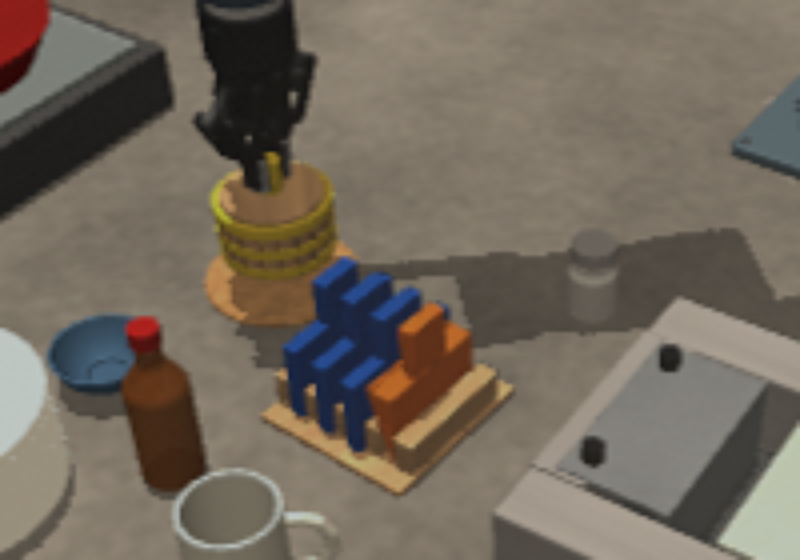

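The steamer hangs upright just above the mat, so I'll lower it.

Request:
carry_out:
  targets:
    - [0,[-0.3,-0.15,1.5],[0,0,0]]
    - [0,[-0.3,-0.15,2.8],[0,0,0]]
    - [0,[-0.3,-0.15,3.3],[0,0,0]]
    - [0,[-0.3,-0.15,3.5],[0,0,0]]
    - [0,[-0.3,-0.15,3.6],[0,0,0]]
    - [0,[-0.3,-0.15,3.7],[0,0,0]]
    - [0,[-0.3,-0.15,3.7],[0,0,0]]

```text
time: 6.25
tool_pos: [0.5061, -0.3455, 0.0731]
orientation: [3.141, 0.0, 1.6]
wrist_force: [-1.3, -1.1, -2.5]
finger_gap: 0.0204
```

Request:
carry_out:
  targets:
    - [0,[0,0,0.15],[0,0,0]]
    - [0,[0,0,0.25],[0,0,0]]
    - [0,[0,0,0.25],[0,0,0]]

```text
time: 6.55
tool_pos: [0.5059, -0.3458, 0.0725]
orientation: [3.141, 0.001, 1.6]
wrist_force: [-4.5, 2.5, 9.9]
finger_gap: 0.0207
```

Request:
carry_out:
  targets:
    - [1,[0,0,-0.1],[0,0,0]]
    - [1,[0,0,-0.1],[0,0,0]]
    - [1,[0,0,-0.1],[0,0,0]]
    - [1,[0,0,-1],[0,0,0]]
    - [1,[0,0,-5],[0,0,0]]
    - [1,[0,0,-10],[0,0,0]]
    - [1,[0,0,-15],[0,0,0]]
    - [1,[0,0,-20],[0,0,0]]
    - [1,[3,2,-22],[0,0,0]]
    - [1,[8,5,-22],[0,0,0]]
    - [1,[8,5,-22],[0,0,0]]
    - [1,[8,5,-22],[0,0,0]]

```text
time: 7.75
tool_pos: [0.5542, -0.2623, 0.2908]
orientation: [3.141, 0.0, 1.603]
wrist_force: [-0.6, -0.4, -0.8]
finger_gap: 0.0852
```

```bash
python3 - <<'E'
from h import *
c=get_calibration('wrist');im=read_camera('wrist');cv2.imwrite('pics/d.png',im[:,:,::-1]);np.save('pics/d.npy',c,allow_pickle=True);print(c,state()['tool_pos'],state()['wrist_force'])
im=read_camera('top');cv2.imwrite('pics/dt.png',im[:,:,::-1])
cv2.imwrite('pics/dt1.png',cv2.resize(im[135:245,110:240,::-1],None,fx=5,fy=5,interpolation=cv2.INTER_CUBIC))
E
```

```text
{'fx': 319.15719253227127, 'fy': 319.15719253227127, 'cx': 255.02244394379065, 'cy': 180.963450611845, 'origin': array([ 0.55153072, -0.19018754,  0.43405866]), 'attitude': array([2.85074794e+00, 7.73675210e-04, 3.30122026e-02])} [ 0.55353076 -0.26355092  0.29031499] [ 0.64779877 -0.80530247 -0.53298917]
```

View pics/d.png

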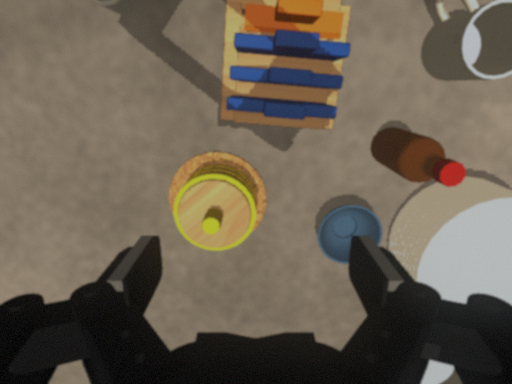

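View pics/dt.png

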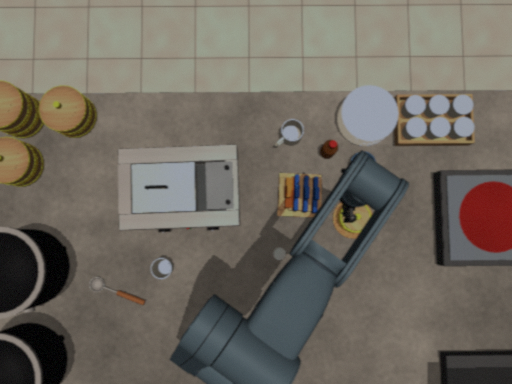

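View pics/dt1.png

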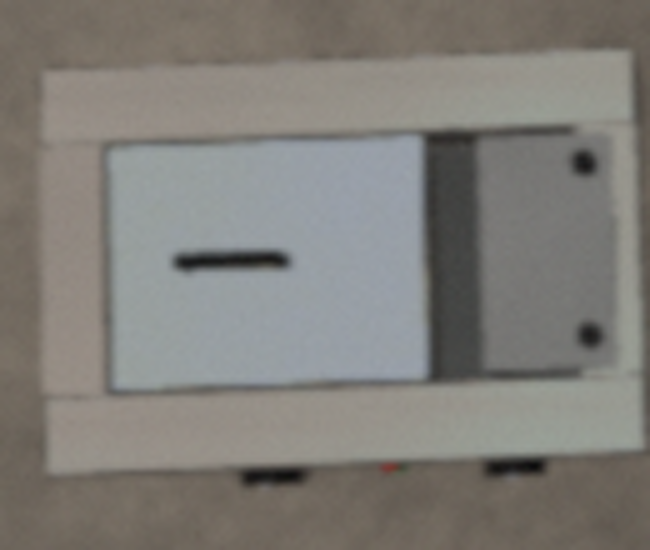

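The steamer sits on the cork mat, leaning off-centre only because of perspective, and the gap is fully visible. Now I'll hover over the rack to measure the bars.

```bash
python3 d.py .586 -.15 .29 1.6;
```

```text
from [ 0.5531 -0.2644  0.29  ] [-3.1405e+00  3.0000e-04  1.6002e+00] F [ 0.16 -0.09 -0.22] gap 0.0854 t 7.85
shift cm [11.34  3.62 -0.  ] turn [-0.001  0.     0.   ]
```

Request:
carry_out:
  targets:
    - [1,[11.4,3.6,0],[0,0,0]]
    - [1,[11.4,3.6,0],[0,0,0]]
    - [1,[11.4,3.6,0],[0,0,0]]
    - [1,[11.4,3.6,0],[0,0,0]]
    - [1,[11.4,3.6,0],[0,0,0]]

```text
time: 8.35
tool_pos: [0.5859, -0.1503, 0.2899]
orientation: [-3.141, 0.001, 1.599]
wrist_force: [0.3, -0.4, 0.2]
finger_gap: 0.0855
```

```bash
python3 - <<'E'
from h import *
c=get_calibration('wrist');im=read_camera('wrist');cv2.imwrite('pics/e.png',im[:,:,::-1]);np.save('pics/e.npy',c,allow_pickle=True);print(state()['tool_pos'])
cv2.imwrite('pics/e1.png',cv2.resize(im[80:280,150:390,::-1],None,fx=3,fy=3,interpolation=cv2.INTER_CUBIC))
E
```

```text
[ 0.58578312 -0.15077735  0.28994226]
```

View pics/e1.png

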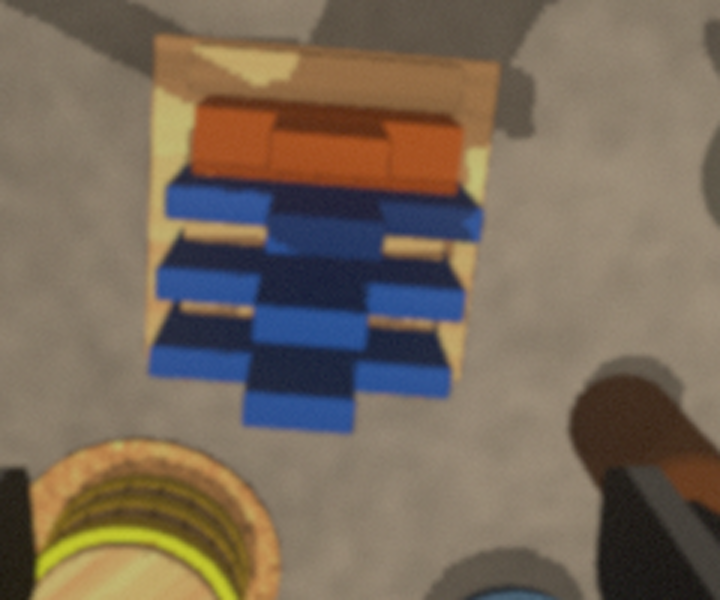

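The crop shows three blue bars with bright tab tops centred at about (325,236), (310,326) and (299,412), and the orange wedge tab at about (330,160). I'll cast these onto z = 0.120.

```bash
python3 - <<'E'
from h import *
c=np.load('pics/e.npy',allow_pickle=True).item()
g=lambda L:[[150+(x+.5)/3-.5,80+(y+.5)/3-.5] for x,y in L]
for n,L in dict(B1=[(270,215),(385,222),(383,257),(265,250)],B2=[(255,303),(367,312),(366,348),(253,340)],B3=[(245,391),(354,400),(353,432),(243,424)],W=[(272,132),(388,140),(388,187),(272,180)]).items():
    P=cast(c,g(L),.120); e=P[1]-P[0]; e2=P[2]-P[3]
    print(n,P.mean(0).round(4),'len',np.linalg.norm(e).round(4),np.linalg.norm(e2).round(4),'thick',np.linalg.norm(P[3]-P[0]).round(4),'yaw',np.arctan2(e[1],e[0]).round(3),np.arctan2(e2[1],e2[0]).round(3))
for n,L in dict(B1=[(168,188),(480,208),(482,240),(166,218)],).items():
    P=cast(c,g(L),.080);e=P[2]-P[3];print(P.round(4),np.linalg.norm(e),np.arctan2(e[1],e[0]))
P=cast(c,g([(157,37),(499,62)]),.038);print(P); e=P[1]-P[0];print(np.linalg.norm(e),np.arctan2(e[1],e[0]))
E
```

```text
B1 [ 0.5883 -0.1483  0.12  ] len 0.0383 0.0397 thick 0.0121 yaw -0.032 -0.031
B2 [ 0.584 -0.18   0.12 ] len 0.0384 0.0392 thick 0.0134 yaw -0.054 -0.045
B3 [ 0.5808 -0.212   0.12  ] len 0.0385 0.0392 thick 0.0126 yaw -0.059 -0.049
W [ 0.5889 -0.1228  0.12  ] len 0.0377 0.0383 thick 0.0156 yaw -0.039 -0.031
[[ 0.5297 -0.1407  0.08  ]
 [ 0.6462 -0.1448  0.08  ]
 [ 0.6479 -0.157   0.08  ]
 [ 0.5288 -0.1521  0.08  ]] 0.11921908650224954 -0.041310850163987674
[[ 0.51981103 -0.08770431  0.038     ]
 [ 0.65655933 -0.0933607   0.038     ]]
0.13686522619444277 -0.041340015277450154
```

```bash
python3 - <<'E'
from h import *
c=np.load('pics/b.npy',allow_pickle=True).item()
im=cv2.imread('pics/b.png').astype(float).mean(2)
# subpixel edges on columns left & right of steamer
def edges(col,r0,r1):
    p=im[:,col-2:col+3].mean(1); p=cv2.GaussianBlur(p[:,None],(1,5),1)[:,0]; return p[r0:r1].round(0)
for col in (183,188,192,317): print(col,edges(col,134,185))
t=cv2.imread('pics/dt.png').astype(float).mean(2)
for row in (168,178,185,195,205): print(row,t[row-1:row+2,188:212].mean(0).round(0))
E
```

```text
183 [162. 162. 162. 159. 150. 131. 105.  81.  68.  63.  62.  62.  61.  61.
  61.  61.  61.  61.  61.  61.  61.  61.  61.  61.  60.  60.  59.  58.
  57.  55.  54.  53.  52.  52.  52.  52.  52.  53.  58.  66.  76.  87.
  99. 109. 114. 115. 116. 116. 115. 115. 114.]
188 [161. 162. 161. 159. 149. 130. 102.  76.  61.  56.  56.  56.  56.  56.
  55.  55.  55.  55.  55.  56.  58.  61.  62.  61.  58.  55.  54.  53.
  52.  52.  51.  51.  51.  51.  51.  51.  51.  53.  61.  75.  92. 105.
 112. 115. 116. 116. 115. 115. 114. 114. 114.]
192 [161. 161. 161. 158. 149. 130. 102.  77.  62.  56.  55.  55.  55.  55.
  54.  54.  54.  54.  54.  54.  55.  55.  56.  56.  54.  53.  52.  51.
  51.  51.  51.  51.  52.  51.  51.  51.  51.  54.  61.  77.  94. 107.
 114. 116. 116. 116. 116. 115. 115. 115. 115.]
317 [124. 124. 124. 122. 117. 104.  85.  68.  57.  53.  53.  53.  53.  53.
  53.  53.  53.  54.  53.  53.  53.  53.  54.  54.  54.  54.  55.  55.
  55.  56.  56.  56.  57.  57.  58.  58.  58.  59.  62.  66.  70.  72.
  73.  73.  73.  73.  72.  72.  72.  71.  71.]
168 [160. 160. 160. 160. 158. 152. 120.  73.  57.  61.  65.  65.  65.  66.
  66.  67.  73.  91. 110. 116. 118. 118. 118. 117.]
178 [160. 159. 159. 158. 158. 152. 120.  75.  57.  60.  66.  67.  66.  66.
  65.  67.  70.  86. 107. 117. 120. 121. 120. 121.]
185 [159. 159. 159. 159. 159. 153. 126.  87.  60.  59.  65.  68.  69.  67.
  69.  69.  71.  84. 105. 119. 122. 121. 121. 120.]
195 [160. 158. 159. 159. 159. 157. 142. 109.  69.  60.  64.  68.  69.  69.
  70.  69.  69.  77.  98. 114. 118. 120. 119. 118.]
205 [158. 158. 159. 159. 158. 158. 150. 120.  73.  57.  64.  70.  70.  71.
  71.  71.  71.  75.  92. 108. 117. 117. 117. 118.]
```

```bash
python3 - <<'E'
from h import *
c=np.load('pics/b.npy',allow_pickle=True).item()
print('wrist',cast(c,[[188,139.9],[317,139.8],[188,173.4],[317,172.8]],.142).round(4))
c=get_calibration('top')
print('top',cast(c,[[194.25,168],[195.25,205],[205.1,168],[206.1,205]],.142).round(4))
E
```

```text
wrist [[0.5454 0.1772 0.142 ]
 [0.6794 0.1815 0.142 ]
 [0.5444 0.141  0.142 ]
 [0.6825 0.1461 0.142 ]]
top [[0.6647 0.1828 0.142 ]
 [0.5464 0.1793 0.142 ]
 [0.6644 0.1482 0.142 ]
 [0.5461 0.145  0.142 ]]
```

```bash
python3 d.py .5883 -.1483 .086 1.529;
```

```text
from [ 0.5858 -0.1508  0.2899] [-3.1407e+00  6.0000e-04  1.5982e+00] F [ 0.42 -0.41  0.55] gap 0.0854 t 8.4
shift cm [ 0.25  0.28 20.39] turn [-0.001  0.001  0.069]
```

Request:
carry_out:
  targets:
    - [1,[0.2,0.3,5],[0,0,0.07]]
    - [1,[0.2,0.3,10],[0,0,0.07]]
    - [1,[0.2,0.3,15],[0,0,0.07]]
    - [1,[0.2,0.3,18.5],[0,0,0.07]]
    - [1,[0.2,0.3,20.3],[0,0,0.07]]
    - [1,[0.2,0.3,20.3],[0,0,0.07]]
    - [0,[0.2,0.3,20.3],[0,0,0.07]]
    - [0,[0.2,0.3,20.3],[0,0,0.07]]
    - [0,[0.2,0.3,20.3],[0,0,0.07]]
    - [0,[0.2,0.3,20.3],[0,0,0.07]]
  grip_force: 60

```text
time: 9.4
tool_pos: [0.5904, -0.1476, 0.0893]
orientation: [3.138, 0.002, 1.53]
wrist_force: [1.6, -0.9, 5.2]
finger_gap: 0.0391
```

Request:
carry_out:
  targets:
    - [0,[0,0,-1],[0,0,0]]
    - [0,[0,0,-4],[0,0,0]]
    - [0,[0,0,-8],[0,0,0]]
    - [0,[0,0,-12],[0,0,0]]
    - [0,[0,0,-16],[0,0,0]]
    - [0,[0,0,-19],[0,0,0]]

```text
time: 10.0
tool_pos: [0.5894, -0.1468, 0.2812]
orientation: [3.138, 0.001, 1.53]
wrist_force: [-0.0, -0.5, -1.7]
finger_gap: 0.0387
```

```bash
python3 d.py .607 .1705 .30 1.60; python3 - <<'E'
from h import *
c=get_calibration('wrist');im=read_camera('wrist');cv2.imwrite('pics/f.png',im[:,:,::-1]);np.save('pics/f.npy',c,allow_pickle=True)
E
```

```text
from [ 0.5894 -0.1468  0.2812] [3.1385e+00 1.3000e-03 1.5302e+00] F [-0.03 -0.55 -1.65] gap 0.0387 t 10.0
shift cm [31.77  0.47 -1.92] turn [ 0.003  0.001 -0.07 ]
```

View pics/f.png

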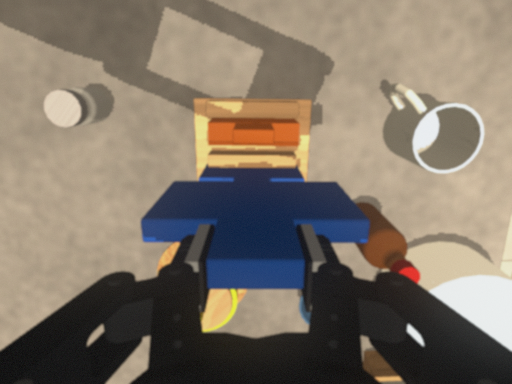

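The bar is held level, with the lower edge of its body top at row ≈241 and ends at columns 143 and 368. I'll work out its position in the tool frame.

```bash
python3 - <<'E'
from h import *
im=cv2.imread('pics/f.png').astype(int)
for col in (155,170,340,355): print(col,im[175:250,col,0].tolist()[::1])
c=np.load('pics/f.npy',allow_pickle=True).item()
z=.2812-.0093; P=cast(c,[[143,241.5],[368,243]],z)
rel=R.from_euler('xyz',[np.pi,0,1.5302]).inv().apply(P-np.array([.5894,-.1468,.2812]))
print(rel.round(4))
E
```

```text
155 [133, 131, 130, 130, 134, 132, 132, 129, 129, 132, 132, 130, 132, 132, 132, 133, 133, 134, 131, 134, 134, 133, 134, 133, 133, 130, 123, 111, 95, 83, 78, 77, 77, 76, 79, 74, 78, 75, 74, 77, 76, 77, 80, 91, 103, 113, 119, 120, 121, 123, 124, 122, 123, 122, 124, 121, 124, 122, 122, 121, 121, 128, 141, 154, 158, 163, 158, 147, 135, 134, 135, 135, 132, 131, 128]
170 [132, 132, 133, 133, 131, 132, 131, 130, 123, 113, 101, 87, 79, 74, 76, 73, 74, 76, 75, 79, 76, 76, 76, 73, 75, 76, 76, 77, 76, 72, 73, 77, 75, 75, 75, 71, 76, 72, 75, 73, 74, 76, 80, 88, 102, 114, 120, 122, 123, 120, 122, 121, 122, 120, 124, 122, 122, 123, 121, 120, 121, 118, 120, 119, 120, 117, 113, 118, 124, 117, 107, 98, 96, 96, 97]
340 [145, 143, 143, 142, 140, 142, 140, 141, 140, 134, 125, 111, 92, 84, 75, 76, 76, 76, 75, 73, 74, 74, 75, 76, 75, 75, 77, 75, 73, 75, 74, 74, 75, 76, 77, 74, 76, 76, 74, 76, 73, 74, 74, 82, 93, 108, 116, 122, 125, 126, 124, 123, 124, 124, 123, 123, 124, 122, 123, 123, 120, 120, 122, 120, 120, 118, 117, 120, 129, 140, 138, 139, 138, 142, 143]
355 [141, 142, 142, 142, 142, 143, 143, 146, 145, 143, 145, 145, 145, 145, 146, 143, 148, 146, 145, 149, 146, 148, 139, 123, 105, 97, 93, 87, 76, 71, 72, 75, 76, 74, 77, 75, 77, 78, 75, 75, 76, 74, 77, 83, 96, 107, 116, 123, 123, 124, 128, 124, 123, 123, 123, 124, 124, 123, 124, 122, 122, 122, 121, 122, 123, 122, 113, 105, 96, 106, 121, 133, 134, 137, 139]
[[-0.007  -0.0595  0.0093]
 [-0.0079  0.0597  0.0093]]
```

Request:
carry_out:
  targets:
    - [0,[4,0,-1.9],[0,0,-0.02]]
    - [0,[8.5,0.1,-1.9],[0,0,-0.04]]
    - [0,[13,0.2,-1.9],[0,0,-0.06]]
    - [0,[17.5,0.3,-1.9],[0,0,-0.07]]
    - [0,[22,0.3,-1.9],[0,0,-0.07]]
    - [0,[26.5,0.4,-1.9],[0,0,-0.07]]
    - [0,[30,0.5,-1.9],[0,0,-0.07]]
    - [0,[31.5,0.5,-1.9],[0,0,-0.07]]
    - [0,[31.5,0.5,0],[0,0,-0.07]]
    - [0,[31.5,0.5,3],[0,0,-0.07]]
    - [0,[31.5,0.5,3],[0,0,-0.07]]
    - [0,[31.5,0.5,3],[0,0,-0.07]]

```text
time: 11.25
tool_pos: [0.6068, 0.167, 0.2474]
orientation: [-3.14, 0.0, 1.599]
wrist_force: [0.3, 0.3, -1.2]
finger_gap: 0.0394
```

```bash
python3 d.py .607 .1685 .20 1.60; python3 - <<'E'
from h import *
c=get_calibration('wrist');im=read_camera('wrist');cv2.imwrite('pics/g.png',im[:,:,::-1]);np.save('pics/g.npy',c,allow_pickle=True)
im=read_camera('scene');cv2.imwrite('pics/gs.png',cv2.resize(im[120:310,220:440,::-1],None,fx=3,fy=3))
E
```

```text
from [0.6068 0.167  0.2474] [-3.1401e+00  4.0000e-04  1.5992e+00] F [ 0.33  0.35 -1.21] gap 0.0394 t 11.25
shift cm [0.15 0.03 4.74] turn [-0.001  0.    -0.001]
```

View pics/g.png

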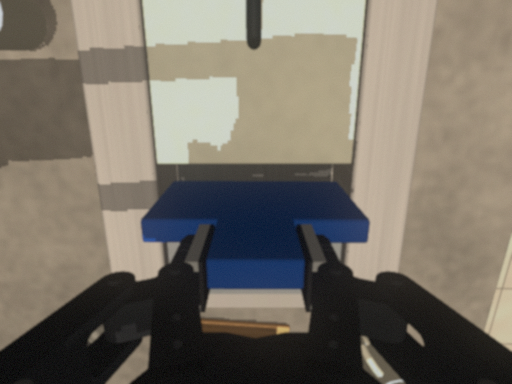

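View pics/gs.png

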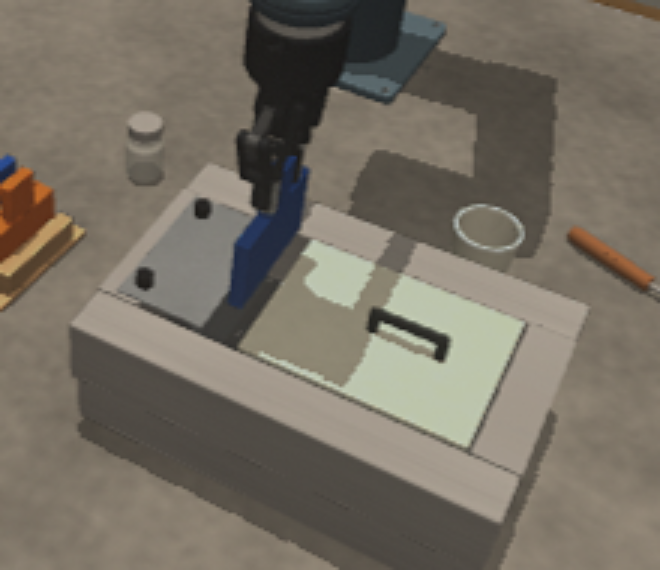

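The view shows the bar aligned over the gap. The pan edge is at row ≈163.5, with the lid spanning columns 157–354.

```bash
python3 - <<'E'
from h import *
c=np.load('pics/g.npy',allow_pickle=True).item()
P=cast(c,[[157,163.5],[354,163.5]],.142);print(P.round(4),P.mean(0))
# bar +y edge bottom (row181)  at z=bottom
b=.2474-.0813;print(cast(c,[[180,181.5],[335,181.5]],b).round(4)); print(cast(c,[[144,219.5],[367,219.5]],.2474-.0093).round(4))
E
```

```text
[[0.5273 0.1769 0.142 ]
 [0.6849 0.1816 0.142 ]] [0.60611193 0.17925772 0.142     ]
[[0.5509 0.1698 0.1661]
 [0.6648 0.1732 0.1661]]
[[0.5487 0.1709 0.2381]
 [0.6641 0.1744 0.2381]]
```

Request:
carry_out:
  targets:
    - [0,[0,0,2],[0,0,0]]
    - [0,[0,0,4],[0,0,0]]
    - [0,[0,0,6],[0,0,0]]
    - [0,[0,0,8],[0,0,0]]
    - [0,[0,0,8.8],[0,0,0]]
    - [0,[0,0,9.1],[0,0,0]]
    - [0,[0,0,9.3],[0,0,0]]
    - [0,[0,0,9.3],[0,0,0]]

```text
time: 12.15
tool_pos: [0.6078, 0.1677, 0.1555]
orientation: [3.14, -0.0, 1.6]
wrist_force: [0.2, -0.5, -1.1]
finger_gap: 0.0388
```

Request:
carry_out:
  targets:
    - [0,[0,0,0.2],[0,0,0]]
    - [0,[0,0,0.35],[0,0,0]]
    - [0,[0,0,0.45],[0,0,0]]
    - [0,[0,0,0.45],[0,0,0]]

```text
time: 12.55
tool_pos: [0.6074, 0.1677, 0.1513]
orientation: [3.14, 0.0, 1.6]
wrist_force: [-2.4, -0.1, 5.3]
finger_gap: 0.0392
```

Request:
carry_out:
  targets:
    - [0,[0.2,0,-0.1],[0,0,0]]
    - [0,[0.4,0,-0.1],[0,0,0]]
    - [0,[0.5,0,-0.1],[0,0,0]]
    - [0,[0.6,0,-0.1],[0,0,0]]

```text
time: 12.95
tool_pos: [0.6074, 0.1732, 0.1513]
orientation: [3.14, 0.001, 1.6]
wrist_force: [-1.2, -4.4, 4.5]
finger_gap: 0.0389
```

Request:
carry_out:
  targets:
    - [0,[0.1,0,0],[0,0,0]]
    - [0,[0.2,0,0],[0,0,0]]

```text
time: 13.15
tool_pos: [0.6074, 0.1751, 0.1513]
orientation: [3.141, 0.001, 1.6]
wrist_force: [0.4, -4.3, 6.0]
finger_gap: 0.0392
```

Request:
carry_out:
  targets:
    - [0,[0.1,0,0],[0,0,0]]
    - [0,[0.2,0,0],[0,0,0]]

```text
time: 13.35
tool_pos: [0.6073, 0.1766, 0.1514]
orientation: [3.141, 0.002, 1.6]
wrist_force: [-0.9, -8.1, 5.7]
finger_gap: 0.0394
```

Request:
carry_out:
  targets:
    - [0,[0.1,0,0],[0,0,0]]
    - [0,[0.1,0,0],[0,0,0]]

```text
time: 13.55
tool_pos: [0.6073, 0.1767, 0.1513]
orientation: [3.141, 0.004, 1.6]
wrist_force: [-0.6, -9.4, 5.4]
finger_gap: 0.0395
```

Request:
carry_out:
  targets:
    - [0,[0.1,0,0],[0,0,0]]
    - [0,[0.1,0,0],[0,0,0]]

```text
time: 13.75
tool_pos: [0.6074, 0.1767, 0.1513]
orientation: [3.141, 0.005, 1.6]
wrist_force: [-0.8, -11.8, 6.2]
finger_gap: 0.0391
```

Request:
carry_out:
  targets:
    - [0,[-0.25,0,0],[0,0,0]]
    - [0.6,[-0.25,0,0],[0,0,0]]
    - [1,[-0.25,0,0],[0,0,0]]
    - [1,[-0.25,0,0],[0,0,0]]
    - [1,[-0.25,0,-0.5],[0,0,0]]
    - [1,[-0.25,0,-4],[0,0,0]]
    - [1,[-0.25,0,-9],[0,0,0]]
    - [1,[-0.25,0,-14],[0,0,0]]
    - [1,[-0.25,0,-17],[0,0,0]]
    - [1,[-0.25,0,-17],[0,0,0]]

```text
time: 14.75
tool_pos: [0.6089, 0.1778, 0.3276]
orientation: [3.13, -0.001, 1.6]
wrist_force: [0.7, 1.0, 0.5]
finger_gap: 0.0857
```

```bash
python3 d.py .584 -.18 .20 1.529; python3 - <<'E'
from h import *
c=get_calibration('wrist');im=read_camera('wrist');cv2.imwrite('pics/h.png',im[:,:,::-1]);np.save('pics/h.npy',c,allow_pickle=True)
cv2.imwrite('pics/h1.png',cv2.resize(im[80:280,110:390,::-1],None,fx=2.8,fy=2.8,interpolation=cv2.INTER_CUBIC))
E
```

```text
from [0.6089 0.1778 0.3276] [ 3.1303e+00 -1.2000e-03  1.6002e+00] F [0.69 1.01 0.54] gap 0.0857 t 14.75
shift cm [-35.71  -3.68  12.67] turn [ 0.011 -0.002  0.071]
```

View pics/h1.png

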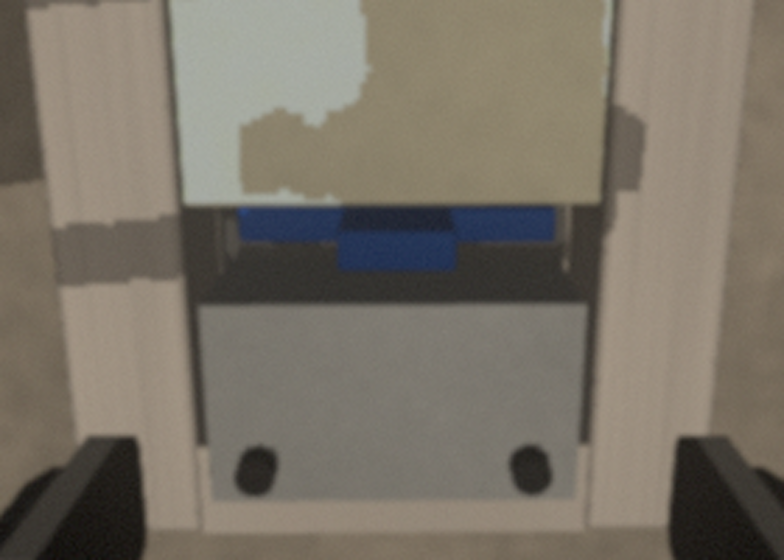

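The bar stands upright against the pan. The lid edge is at crop row 205, the bar's outer edge at 242 and the stop edge at 302. I'll measure from these.

```bash
python3 - <<'E'
from h import *
c=np.load('pics/h.npy',allow_pickle=True).item()
g=lambda L:[[110+(x+.5)/2.8-.5,80+(y+.5)/2.8-.5] for x,y in L]
P=cast(c,g([(395,205),(395,241),(395,302),(200,302),(587,302),(238,241),(555,241)]),.142);print(P.round(4))
y=lambda a,b:(P[a]-P[b])[1]
print('bar thick',y(0,1),'space',y(1,2),'gap',y(0,2))
E
```

```text
[[0.6057 0.1824 0.142 ]
 [0.6061 0.1685 0.142 ]
 [0.6067 0.1443 0.142 ]
 [0.5316 0.1422 0.142 ]
 [0.6811 0.1463 0.142 ]
 [0.5468 0.1669 0.142 ]
 [0.6668 0.1702 0.142 ]]
bar thick 0.013855867302923458 space 0.024241513546940097 gap 0.038097380849863555
```

Measured: gap at home ≈38.1 mm, and 24 mm left after one bar. That is too wide for the wedge, while a second bar leaves about 10 mm. I'll fetch bar 2 and grip its tab 4.5 mm off-centre so the pads don't touch bar 1's tab.

Request:
carry_out:
  targets:
    - [1,[-5,-0.4,0],[0,0,0.03]]
    - [1,[-10,-0.9,0],[0,0,0.07]]
    - [1,[-15,-1.4,0],[0,0,0.07]]
    - [1,[-20,-1.9,0],[0,0,0.07]]
    - [1,[-25,-2.4,2],[0,0,0.07]]
    - [1,[-30,-2.9,5],[0,0,0.07]]
    - [1,[-34,-3.3,8],[0,0,0.07]]
    - [1,[-36.1,-3.5,10],[0,0,0.07]]
    - [1,[-36.1,-3.5,12],[0,0,0.07]]
    - [1,[-36.1,-3.5,12],[0,0,0.07]]

```text
time: 15.8
tool_pos: [0.5792, -0.1843, 0.1953]
orientation: [-3.132, -0.005, 1.528]
wrist_force: [-0.1, 1.1, -1.1]
finger_gap: 0.0855
```

```bash
python3 d.py .5848 -.1845 .087 1.529; python3 - <<'E'
from h import *
c=get_calibration('wrist');im=read_camera('wrist');cv2.imwrite('pics/i.png',im[:,:,::-1]);np.save('pics/i.npy',c,allow_pickle=True)
E
```

```text
from [ 0.5792 -0.1843  0.1953] [-3.1321 -0.0048  1.5276] F [-0.1   1.11 -1.08] gap 0.0855 t 15.8
shift cm [-0.05  0.67 10.82] turn [-0.009 -0.005 -0.001]
```

View pics/i.png

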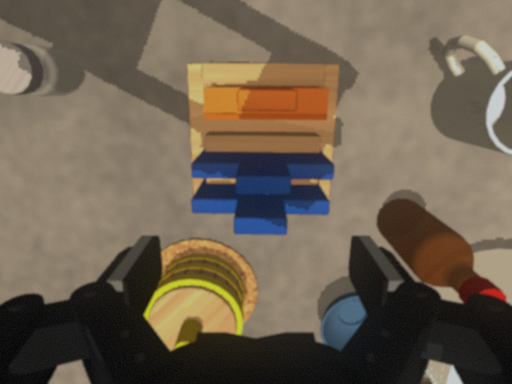

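The wrist view shows the middle bar's tab top at about (263,185). I'll check it.

```bash
python3 d.py .5848 -.1845 .087 1.529; python3 - <<'E'
from h import *
c=np.load('pics/i.npy',allow_pickle=True).item()
print(cast(c,[[236.5,185],[290,185.5],[263,177.5],[263,193.5]],.12).round(4), cast(c,[[235,223],[287,224],[261,216],[261,234]],.12).round(4))
E
```

```text
from [ 0.5806 -0.1841  0.1978] [-3.1358 -0.0032  1.5288] F [ 0.06 -0.48 -0.42] gap 0.0853 t 15.85
shift cm [-0.06  0.49 11.08] turn [-0.006 -0.003 -0.   ]
[[ 0.5649 -0.1798  0.12  ]
 [ 0.6033 -0.1816  0.12  ]
 [ 0.5841 -0.1749  0.12  ]
 [ 0.5837 -0.1869  0.12  ]] [[ 0.5621 -0.2093  0.12  ]
 [ 0.6007 -0.2115  0.12  ]
 [ 0.5816 -0.2044  0.12  ]
 [ 0.5811 -0.219   0.12  ]]
```

Request:
carry_out:
  targets:
    - [1,[0,0,3],[0,0,0]]
    - [1,[0,0,6],[0,0,0]]
    - [1,[0,0,6],[0,0,0]]
    - [1,[0,0,6],[0,0,0]]

```text
time: 16.25
tool_pos: [0.5828, -0.184, 0.1419]
orientation: [3.141, -0.0, 1.531]
wrist_force: [0.1, 0.0, 0.6]
finger_gap: 0.0856
```

```bash
python3 d.py .5845 -.1850 .087 1.529
```

```text
from [ 0.5828 -0.184   0.1419] [ 3.1413 -0.      1.531 ] F [0.08 0.01 0.62] gap 0.0856 t 16.25
shift cm [-0.1   0.17  5.49] turn [ 0.    -0.     0.002]
```

Request:
carry_out:
  targets:
    - [1,[-0.1,0.15,2.5],[0,0,0]]
    - [1,[-0.1,0.15,4.5],[0,0,0]]
    - [1,[-0.1,0.15,5.4],[0,0,0]]
    - [1,[-0.1,0.15,5.4],[0,0,0]]
    - [0,[-0.1,0.15,5.4],[0,0,0]]
    - [0,[-0.1,0.15,5.4],[0,0,0]]
    - [0,[-0.1,0.15,5.4],[0,0,0]]
    - [0,[-0.1,0.15,5.4],[0,0,0]]

```text
time: 17.05
tool_pos: [0.5844, -0.1862, 0.0881]
orientation: [3.14, 0.001, 1.53]
wrist_force: [-1.3, -0.2, 6.0]
finger_gap: 0.039
```

Request:
carry_out:
  targets:
    - [0,[0,0,-1],[0,0,0]]
    - [0,[0,0,-4],[0,0,0]]
    - [0,[0,0,-8],[0,0,0]]
    - [0,[0,0,-12],[0,0,0]]
    - [0,[0,0,-16],[0,0,0]]
    - [0,[0,0,-19],[0,0,0]]
    - [0,[0,0,-19],[0,0,0]]

```text
time: 17.75
tool_pos: [0.5857, -0.1867, 0.2832]
orientation: [3.132, 0.004, 1.53]
wrist_force: [-0.2, -0.3, -1.5]
finger_gap: 0.0391
```

```bash
python3 d.py .607 .1520 .25 1.60; python3 - <<'E'
from h import *
c=get_calibration('wrist');im=read_camera('wrist');cv2.imwrite('pics/j.png',im[:,:,::-1]);np.save('pics/j.npy',c,allow_pickle=True)
E
```

```text
from [ 0.5857 -0.1867  0.2832] [3.1323 0.0044 1.5299] F [-0.15 -0.26 -1.46] gap 0.0391 t 17.75
shift cm [33.94  0.71  3.17] turn [ 0.009  0.005 -0.07 ]
```

View pics/j.png

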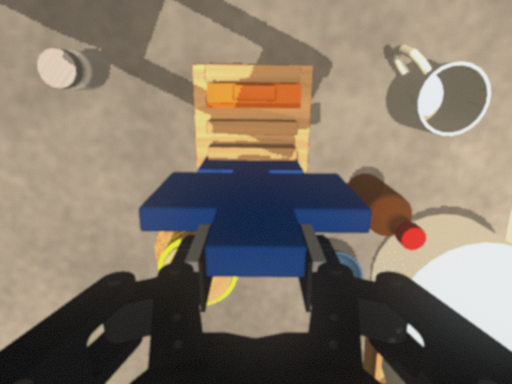

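Bar 2 is held with its lower edge at row ≈231, as intended, about 10 px higher than bar 1 was.

```bash
python3 - <<'E'
from h import *
c=np.load('pics/j.npy',allow_pickle=True).item()
im=cv2.imread('pics/j.png').astype(int)
for col in (160,350): print(im[200:245,col].mean(1).round(0).tolist())
z=.2832-.0081; P=cast(c,[[141,231],[370,231.5],[141,207.5],[370,209]],z)
rel=R.from_euler('xyz',[3.1323,.0044,1.5299]).inv().apply(P-np.array([.5857,-.1867,.2832]))
print(rel.round(4))
E
```

```text
[57.0, 57.0, 58.0, 54.0, 54.0, 56.0, 59.0, 68.0, 72.0, 76.0, 78.0, 81.0, 81.0, 79.0, 79.0, 81.0, 78.0, 81.0, 80.0, 80.0, 82.0, 80.0, 82.0, 80.0, 78.0, 78.0, 80.0, 80.0, 78.0, 81.0, 105.0, 141.0, 166.0, 173.0, 176.0, 175.0, 171.0, 171.0, 168.0, 164.0, 162.0, 163.0, 169.0, 171.0, 171.0]
[50.0, 53.0, 50.0, 52.0, 52.0, 52.0, 50.0, 53.0, 57.0, 63.0, 71.0, 75.0, 80.0, 76.0, 79.0, 78.0, 80.0, 77.0, 79.0, 79.0, 77.0, 77.0, 76.0, 75.0, 76.0, 78.0, 77.0, 74.0, 75.0, 75.0, 72.0, 83.0, 107.0, 133.0, 151.0, 155.0, 157.0, 156.0, 154.0, 158.0, 158.0, 157.0, 158.0, 157.0, 152.0]
[[-0.0002 -0.0594  0.0075]
 [-0.0008  0.0596  0.0087]
 [ 0.0129 -0.058   0.0075]
 [ 0.0118  0.0583  0.0086]]
```

Request:
carry_out:
  targets:
    - [0,[4,0.1,-1],[0,0,-0.02]]
    - [0,[8.5,0.2,-1],[0,0,-0.04]]
    - [0,[13,0.3,-1],[0,0,-0.06]]
    - [0,[17.5,0.4,-1],[0,0,-0.07]]
    - [0,[22,0.5,-1],[0,0,-0.07]]
    - [0,[26.5,0.6,-1],[0,0,-0.07]]
    - [0,[31,0.7,-1],[0,0,-0.07]]
    - [0,[33.8,0.7,-0.5],[0,0,-0.07]]
    - [0,[33.8,0.7,0],[0,0,-0.07]]
    - [0,[33.8,0.7,0],[0,0,-0.07]]
    - [0,[33.8,0.7,0],[0,0,-0.07]]

```text
time: 18.9
tool_pos: [0.6041, 0.1507, 0.2756]
orientation: [-3.139, 0.001, 1.599]
wrist_force: [0.1, 0.4, -1.1]
finger_gap: 0.0389
```

```bash
python3 d.py .607 .1515 .20 1.60; python3 - <<'E'
from h import *
c=get_calibration('wrist');im=read_camera('wrist');cv2.imwrite('pics/k.png',im[:,:,::-1]);np.save('pics/k.npy',c,allow_pickle=True)
E
python3 d.py .607 .1515 .20 1.60
```

```text
from [0.6041 0.1507 0.2756] [-3.1391e+00  6.0000e-04  1.5991e+00] F [ 0.13  0.37 -1.07] gap 0.0389 t 18.9
shift cm [0.08 0.31 7.56] turn [-0.002  0.001 -0.001]
from [0.6045 0.1504 0.2762] [-3.1403e+00  5.0000e-04  1.5984e+00] F [-0.64 -0.07 -1.25] gap 0.039 t 18.95
shift cm [0.11 0.26 7.62] turn [-0.001  0.    -0.002]
```

View pics/k.png

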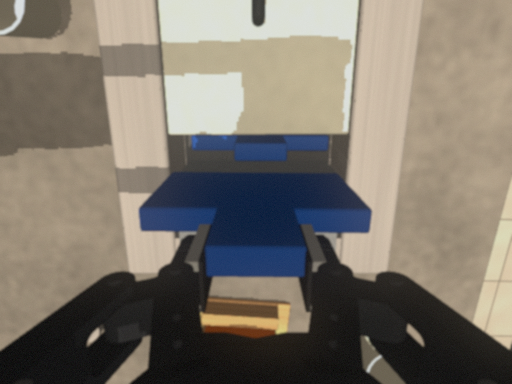

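Bar 1's tab front edge is at row ≈160.5, bar 2's bottom edge at ≈173 and the lid edge at ≈135.

```bash
python3 - <<'E'
from h import *
c=np.load('pics/k.npy',allow_pickle=True).item()
print('tab1 front',cast(c,[[236,160.5],[286,160]],.182).round(4),'lid',cast(c,[255,135],.142).round(4),'body1 front',cast(c,[[190,149.5],[327,149.5]],.142).round(4))
T=.2760
print('bar2 +y bottom',cast(c,[[166,172.5],[340,173]],T-.0801).round(4),'top',cast(c,[[141,207],[369,208.5]],T-.0081).round(4))
E
```

```text
tab1 front [[0.5884 0.1676 0.182 ]
 [0.6264 0.1692 0.182 ]] lid [[0.6023 0.1815 0.142 ]] body1 front [[0.5455 0.167  0.142 ]
 [0.666  0.1706 0.142 ]]
bar2 +y bottom [[0.5387 0.1605 0.1959]
 [0.6646 0.1639 0.1959]] top [[0.5455 0.1621 0.2679]
 [0.661  0.1648 0.2679]]
```

Request:
carry_out:
  targets:
    - [0,[0,0.25,2],[0,0,0]]
    - [0,[0,0.25,4.5],[0,0,0]]
    - [0,[0,0.25,6.5],[0,0,0]]
    - [0,[0,0.25,8.5],[0,0,0]]
    - [0,[0,0.25,10.5],[0,0,0]]
    - [0,[0,0.25,11.7],[0,0,0]]
    - [0,[0,0.25,12.1],[0,0,0]]
    - [0,[0,0.25,12.1],[0,0,0]]

```text
time: 19.75
tool_pos: [0.6072, 0.1511, 0.1558]
orientation: [-3.141, 0.0, 1.599]
wrist_force: [0.2, -0.5, -0.6]
finger_gap: 0.039
```

Request:
carry_out:
  targets:
    - [0,[0,0,0.2],[0,0,0]]
    - [0,[0,0,0.4],[0,0,0]]
    - [0,[0,0,0.5],[0,0,0]]
    - [0,[0,0,0.5],[0,0,0]]

```text
time: 20.15
tool_pos: [0.6072, 0.1518, 0.151]
orientation: [3.141, 0.0, 1.6]
wrist_force: [0.4, 0.3, -0.3]
finger_gap: 0.0388
```

Request:
carry_out:
  targets:
    - [0,[0,0,0.1],[0,0,0]]
    - [0,[0,0,0.2],[0,0,0]]
    - [0,[0,0,0.2],[0,0,0]]

```text
time: 20.45
tool_pos: [0.6072, 0.1518, 0.1502]
orientation: [3.14, -0.0, 1.6]
wrist_force: [-2.1, -0.2, 5.9]
finger_gap: 0.0389
```

On the floor. Now I'll ease bar 2 toward bar 1.

Request:
carry_out:
  targets:
    - [0,[0.2,0,-0.1],[0,0,0]]
    - [0,[0.4,0,-0.1],[0,0,0]]
    - [0,[0.4,0,-0.1],[0,0,0]]

```text
time: 20.75
tool_pos: [0.6072, 0.1555, 0.1502]
orientation: [3.141, 0.001, 1.6]
wrist_force: [-0.5, -1.9, 3.1]
finger_gap: 0.0392
```

Request:
carry_out:
  targets:
    - [0,[0.1,0,0],[0,0,0]]
    - [0,[0.2,0,0],[0,0,0]]
    - [0,[0.2,0,0],[0,0,0]]

```text
time: 21.05
tool_pos: [0.6073, 0.1558, 0.1503]
orientation: [3.141, 0.003, 1.6]
wrist_force: [-1.1, -8.2, 4.3]
finger_gap: 0.039
```

Request:
carry_out:
  targets:
    - [0,[-0.2,0,0],[0,0,0]]
    - [0.6,[-0.2,0,0],[0,0,0]]
    - [1,[-0.2,0,0],[0,0,0]]
    - [1,[-0.2,0,0],[0,0,0]]
    - [1,[-0.2,0,-0.5],[0,0,0]]
    - [1,[-0.2,0,-4],[0,0,0]]
    - [1,[-0.2,0,-9],[0,0,0]]
    - [1,[-0.2,0,-14],[0,0,0]]
    - [1,[-0.2,0,-17],[0,0,0]]
    - [1,[-0.2,0,-17],[0,0,0]]
    - [1,[-0.2,0,-17],[0,0,0]]

```text
time: 22.15
tool_pos: [0.6071, 0.1559, 0.3206]
orientation: [3.14, -0.0, 1.6]
wrist_force: [-0.2, -0.5, 0.4]
finger_gap: 0.0858
```

```bash
python3 d.py .5889 -.122 .20 1.529; python3 - <<'E'
from h import *
c=get_calibration('wrist');im=read_camera('wrist');cv2.imwrite('pics/l.png',im[:,:,::-1]);np.save('pics/l.npy',c,allow_pickle=True)
cv2.imwrite('pics/l1.png',cv2.resize(im[80:280,110:390,::-1],None,fx=2.8,fy=2.8,interpolation=cv2.INTER_CUBIC))
E
python3 d.py .5889 -.122 .20 1.529
```

```text
from [0.6071 0.1559 0.3206] [ 3.1399e+00 -2.0000e-04  1.6001e+00] F [-0.22 -0.49  0.37] gap 0.0858 t 22.15
shift cm [-27.73  -2.66  12.05] turn [ 0.002 -0.     0.071]
from [0.6066 0.1558 0.3189] [-3.1403 -0.      1.6   ] F [ 0.51  0.01 -1.31] gap 0.0853 t 22.2
shift cm [-27.72  -2.56  11.9 ] turn [-0.001  0.     0.071]
```

View pics/l1.png

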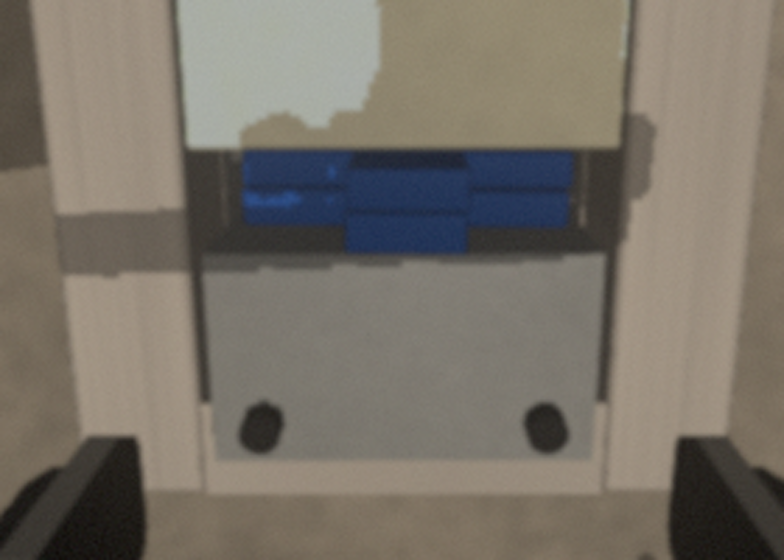

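Both bars stand upright and flush. The outer bar edge is at crop row ≈228 and the stop edge at ≈254.

```bash
python3 - <<'E'
from h import *
c=np.load('pics/l.npy',allow_pickle=True).item()
g=lambda L:[[110+(x+.5)/2.8-.5,80+(y+.5)/2.8-.5] for x,y in L]
P=cast(c,g([(395,150),(395,188),(245,225),(570,228),(205,256),(605,251),(610,254)]),.142);print(P.round(4))
print(cast(c,g([(346,251),(467,252)]),.182).round(4))
print('yaw bar2',(P[3]-P[2])[1]/(P[3]-P[2])[0],'yaw stop',(P[5]-P[4])[1]/(P[5]-P[4])[0])
E
```

```text
[[0.6018 0.1818 0.142 ]
 [0.6021 0.168  0.142 ]
 [0.5472 0.1526 0.142 ]
 [0.6671 0.155  0.142 ]
 [0.5321 0.1403 0.142 ]
 [0.6808 0.1466 0.142 ]
 [0.6828 0.1455 0.142 ]]
[[0.587  0.1542 0.182 ]
 [0.6264 0.1551 0.182 ]]
yaw bar2 0.020357475315525207 yaw stop 0.042726706964905076
```

Request:
carry_out:
  targets:
    - [1,[-5,-0.5,0],[0,0,0.03]]
    - [1,[-10,-1,0],[0,0,0.07]]
    - [1,[-15,-1.4,1],[0,0,0.07]]
    - [1,[-20,-1.8,4],[0,0,0.07]]
    - [1,[-24.5,-2.3,8],[0,0,0.07]]
    - [1,[-27.5,-2.5,11],[0,0,0.07]]
    - [1,[-27.5,-2.5,11],[0,0,0.07]]
    - [1,[-27.5,-2.5,11],[0,0,0.07]]
    - [1,[-27.5,-2.5,11],[0,0,0.07]]

```text
time: 23.1
tool_pos: [0.5901, -0.119, 0.2097]
orientation: [-3.141, -0.001, 1.53]
wrist_force: [0.2, 0.4, 0.4]
finger_gap: 0.0854
```

```bash
python3 - <<'E'
from h import *
c=get_calibration('wrist');im=read_camera('wrist');cv2.imwrite('pics/m.png',im[:,:,::-1]);np.save('pics/m.npy',c,allow_pickle=True);print(c)
cv2.imwrite('pics/m1.png',cv2.resize(im[90:240,160:360,::-1],None,fx=4,fy=4,interpolation=cv2.INTER_CUBIC))
E
python3 d.py .5889 -.118 .085 1.529
```

```text
{'fx': 319.15719253227127, 'fy': 319.15719253227127, 'cx': 255.02244394379065, 'cy': 180.963450611845, 'origin': array([ 0.59286172, -0.04715177,  0.35309869]), 'attitude': array([ 2.85194190e+00,  1.60172719e-03, -4.02691411e-02])}
from [ 0.5906 -0.1187  0.2107] [ 3.1404e+00 -3.0000e-04  1.5308e+00] F [0.34 1.1  0.18] gap 0.0853 t 23.15
shift cm [ 0.06 -0.19 12.57] turn [ 0.001 -0.     0.002]
```

View pics/m1.png

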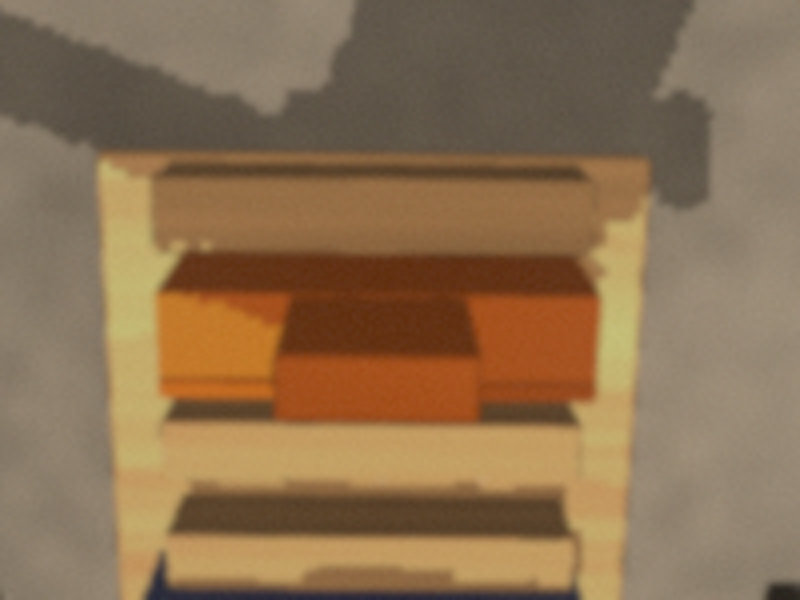

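The wedge's tab top spans crop (278–480, 355–420).

```bash
python3 - <<'E'
from h import *
c=np.load('pics/m.npy',allow_pickle=True).item()
g=lambda L:[[160+(x+.5)/4-.5,90+(y+.5)/4-.5] for x,y in L]
P=cast(c,g([(278,356),(480,354),(480,420),(275,420)]),.12);print(P.round(4),P.mean(0).round(4))
print(cast(c,g([(160,293),(600,295)]),.074).round(4))
E
```

```text
[[ 0.5701 -0.1139  0.12  ]
 [ 0.6085 -0.115   0.12  ]
 [ 0.6082 -0.1283  0.12  ]
 [ 0.5687 -0.1267  0.12  ]] [ 0.5889 -0.121   0.12  ]
[[ 0.5401 -0.1113  0.074 ]
 [ 0.6387 -0.1157  0.074 ]]
```

Request:
carry_out:
  targets:
    - [1,[-0.2,-0.15,4],[0,0,0]]
    - [1,[-0.2,-0.15,8],[0,0,0]]
    - [1,[-0.2,-0.15,11],[0,0,0]]
    - [1,[-0.2,-0.15,12.4],[0,0,0]]
    - [1,[-0.2,-0.15,12.4],[0,0,0]]
    - [0,[-0.2,-0.15,12.4],[0,0,0]]
    - [0,[-0.2,-0.15,12.4],[0,0,0]]
    - [0,[-0.2,-0.15,12.4],[0,0,0]]
    - [0,[-0.2,-0.15,12.4],[0,0,0]]
  grip_force: 100

```text
time: 24.05
tool_pos: [0.5897, -0.1223, 0.0879]
orientation: [3.138, 0.001, 1.53]
wrist_force: [-0.7, 0.5, 6.8]
finger_gap: 0.0385
```

Request:
carry_out:
  targets:
    - [0,[0,0,-1],[0,0,0]]
    - [0,[0,0,-4],[0,0,0]]
    - [0,[0,0,-8],[0,0,0]]
    - [0,[0,0,-12],[0,0,0]]
    - [0,[0,0,-16],[0,0,0]]
    - [0,[0,0,-20],[0,0,0]]
    - [0,[0,0,-22],[0,0,0]]
    - [0,[0,0,-22],[0,0,0]]

```text
time: 24.85
tool_pos: [0.5897, -0.1224, 0.3106]
orientation: [3.134, 0.003, 1.53]
wrist_force: [-0.1, 0.6, -0.5]
finger_gap: 0.0386
```

```bash
python3 d.py .607 .145 .31 1.60; python3 - <<'E'
from h import *
c=get_calibration('wrist');im=read_camera('wrist');cv2.imwrite('pics/n.png',im[:,:,::-1]);np.save('pics/n.npy',c,allow_pickle=True)
E
```

```text
from [ 0.5897 -0.1224  0.3106] [3.1340e+00 2.8000e-03 1.5297e+00] F [-0.08  0.6  -0.53] gap 0.0386 t 24.85
shift cm [ 2.679e+01  6.300e-01 -1.000e-02] turn [ 0.008  0.003 -0.07 ]
```

View pics/n.png

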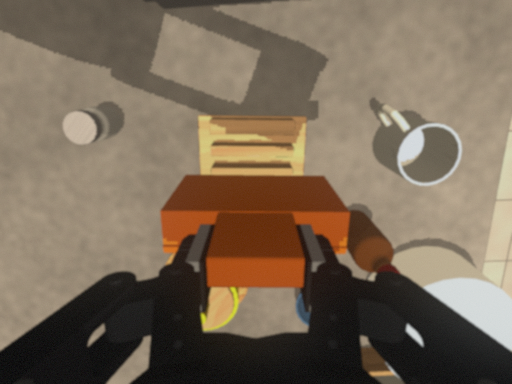

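The wedge is held with its flat top edge at row ≈212 and its thin edge at row ≈176.

```bash
python3 - <<'E'
from h import *
c=np.load('pics/n.npy',allow_pickle=True).item()
im=cv2.imread('pics/n.png').astype(int)
for col in (175,190,325): print(im[168:255,col,2].tolist())
T=np.array([.5897,-.1224,.3106]); Ri=R.from_euler('xyz',[3.134,.0028,1.5297]).inv()
for px,z in (([[162,211.5],[349,212.5]],-.0139),([[188,176],[329,177]],-.0799),([[163,250],[348,252]],-.0139)):
    print(Ri.apply(cast(c,px,T[2]+z)-T).round(4).tolist())
E
```

```text
[147, 147, 147, 149, 148, 147, 146, 148, 148, 148, 149, 147, 147, 149, 148, 149, 148, 149, 144, 140, 135, 127, 119, 112, 109, 107, 108, 108, 105, 108, 105, 107, 105, 107, 108, 107, 107, 108, 105, 106, 107, 113, 130, 158, 171, 173, 175, 174, 173, 175, 174, 175, 173, 174, 175, 174, 172, 173, 173, 174, 174, 174, 173, 174, 174, 174, 173, 175, 173, 174, 173, 174, 180, 192, 205, 205, 185, 163, 170, 194, 206, 208, 202, 190, 169, 145, 120]
[157, 156, 156, 155, 155, 151, 136, 120, 108, 107, 109, 106, 108, 109, 106, 105, 106, 107, 103, 107, 106, 107, 109, 107, 107, 106, 105, 106, 103, 107, 107, 106, 105, 107, 106, 107, 106, 106, 106, 107, 104, 113, 132, 157, 169, 175, 174, 175, 175, 174, 174, 175, 176, 175, 174, 173, 174, 174, 171, 173, 172, 172, 172, 173, 170, 151, 113, 71, 48, 39, 44, 45, 39, 44, 41, 46, 48, 49, 51, 57, 66, 69, 74, 74, 78, 80, 78]
[167, 168, 166, 164, 164, 164, 164, 159, 150, 140, 129, 118, 111, 106, 109, 108, 108, 107, 108, 108, 108, 108, 106, 108, 107, 107, 107, 108, 107, 106, 109, 107, 109, 104, 107, 108, 106, 104, 107, 105, 105, 106, 113, 132, 158, 172, 174, 173, 177, 178, 176, 176, 176, 174, 174, 177, 175, 175, 175, 176, 174, 175, 175, 174, 176, 173, 174, 165, 141, 104, 64, 46, 39, 44, 41, 40, 42, 45, 40, 41, 42, 46, 47, 42, 38, 39, 41]
[[0.0083, -0.0495, 0.0135], [0.0075, 0.0495, 0.0143]]
[[0.0091, -0.049, 0.0795], [0.0083, 0.0535, 0.0803]]
[[-0.0144, -0.0508, 0.0136], [-0.016, 0.051, 0.0143]]
```

Request:
carry_out:
  targets:
    - [0,[4,0.1,0],[0,0,-0.02]]
    - [0,[8.5,0.2,0],[0,0,-0.04]]
    - [0,[13,0.3,0],[0,0,-0.06]]
    - [0,[17.5,0.4,0],[0,0,-0.07]]
    - [0,[22,0.5,0],[0,0,-0.07]]
    - [0,[25.5,0.6,0.5],[0,0,-0.07]]
    - [0,[26.6,0.6,1.5],[0,0,-0.07]]
    - [0,[26.6,0.6,2],[0,0,-0.07]]
    - [0,[26.6,0.6,2],[0,0,-0.07]]
    - [0,[26.6,0.6,2],[0,0,-0.07]]
    - [0,[26.6,0.6,2],[0,0,-0.07]]

```text
time: 26.0
tool_pos: [0.6056, 0.1421, 0.2861]
orientation: [3.141, 0.0, 1.598]
wrist_force: [0.1, -0.5, -0.2]
finger_gap: 0.0382
```

```bash
python3 - <<'E'
from h import *
c=get_calibration('wrist');im=read_camera('wrist');cv2.imwrite('pics/o.png',im[:,:,::-1]);np.save('pics/o.npy',c,allow_pickle=True)
E
python3 d.py .607 .1435 .23 1.60
```

```text
from [0.6057 0.1423 0.2862] [3.1409e+00 2.0000e-04 1.5978e+00] F [ 0.11  0.98 -0.6 ] gap 0.0384 t 26.05
shift cm [0.12 0.13 5.62] turn [ 0.001  0.    -0.002]
```

View pics/o.png

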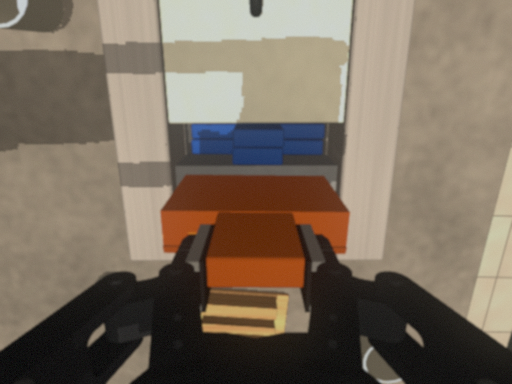

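The gap is visible ahead of the wedge: tab 2's front edge is at row ≈164.5, the body edge at ≈155, the stop edge at ≈166, and the wedge's thin edge at ≈176.

```bash
python3 - <<'E'
from h import *
c=np.load('pics/o.npy',allow_pickle=True).item()
im=cv2.imread('pics/o.png').astype(int)
for col in (200,220,300,318): print(col,im[118:182,col].sum(1).tolist())
print('tab2',cast(c,[[233,164.5],[284,164]],.182).round(4))
print('body2',cast(c,[[200,156],[318,154.5]],.142).round(4),'stop',cast(c,[[200,167],[318,166]],.142).round(4),'lid',cast(c,[255,123],.142).round(4))
print('wedge edge',cast(c,[[186,176],[328,177]],.2862-.0799).round(4), 'flat top',cast(c,[[164,210.3],[347,211]],.2862-.0139).round(4))
E
```

```text
200 [613, 611, 607, 583, 502, 379, 314, 307, 325, 324, 321, 314, 288, 269, 238, 232, 231, 237, 226, 228, 197, 204, 221, 238, 238, 236, 234, 239, 237, 235, 229, 232, 222, 227, 217, 196, 188, 178, 191, 187, 177, 183, 185, 183, 176, 184, 186, 213, 252, 276, 283, 281, 288, 278, 282, 266, 245, 212, 181, 176, 173, 180, 172, 179]
220 [610, 608, 603, 577, 488, 371, 299, 309, 320, 324, 321, 319, 317, 312, 297, 292, 269, 238, 226, 201, 194, 188, 202, 216, 223, 213, 216, 216, 218, 212, 205, 212, 202, 200, 194, 193, 179, 176, 181, 177, 176, 169, 172, 176, 177, 176, 178, 207, 252, 276, 287, 283, 287, 281, 279, 279, 252, 206, 181, 167, 170, 163, 167, 174]
300 [468, 470, 463, 426, 349, 243, 213, 217, 227, 227, 231, 236, 225, 219, 219, 224, 221, 212, 215, 202, 182, 166, 176, 207, 219, 225, 221, 216, 213, 210, 207, 208, 212, 205, 200, 187, 179, 173, 173, 178, 175, 173, 174, 175, 170, 173, 199, 236, 274, 293, 294, 300, 298, 294, 290, 296, 278, 248, 198, 168, 168, 165, 166, 158]
318 [460, 461, 455, 415, 331, 235, 204, 223, 234, 240, 228, 231, 234, 233, 228, 228, 229, 223, 228, 208, 180, 171, 176, 199, 223, 229, 233, 221, 225, 223, 220, 216, 215, 210, 212, 199, 184, 178, 176, 179, 177, 173, 170, 176, 175, 177, 188, 241, 270, 291, 294, 293, 287, 295, 292, 295, 287, 252, 206, 187, 176, 167, 176, 174]
tab2 [[0.5873 0.1534 0.182 ]
 [0.6279 0.1549 0.182 ]]
body2 [[0.5543 0.1507 0.142 ]
 [0.6625 0.1551 0.142 ]] stop [[0.5541 0.1403 0.142 ]
 [0.6634 0.1443 0.142 ]] lid [[0.604  0.1821 0.142 ]]
wedge edge [[0.5548 0.1498 0.2063]
 [0.6579 0.1519 0.2063]] flat top [[0.5569 0.1497 0.2723]
 [0.6536 0.152  0.2723]]
```

Request:
carry_out:
  targets:
    - [0,[0,0.12,2],[0,0,0]]
    - [0,[0,0.12,4],[0,0,0]]
    - [0,[0,0.12,5.5],[0,0,0]]
    - [0,[0,0.12,6.3],[0,0,0]]
    - [0,[0,0.12,6.7],[0,0,0]]
    - [0,[0,0.12,6.7],[0,0,0]]

```text
time: 26.65
tool_pos: [0.6067, 0.1434, 0.2189]
orientation: [3.142, 0.0, 1.599]
wrist_force: [-0.2, 0.1, -1.3]
finger_gap: 0.0384
```

Request:
carry_out:
  targets:
    - [0,[0,0,0.3],[0,0,0]]
    - [0,[0,0,0.6],[0,0,0]]

```text
time: 26.85
tool_pos: [0.6071, 0.1436, 0.2137]
orientation: [3.14, 0.0, 1.6]
wrist_force: [0.5, 0.3, -0.1]
finger_gap: 0.0387
```

Request:
carry_out:
  targets:
    - [0,[0.05,0,0.2],[0,0,0]]
    - [0,[0.1,0,0.4],[0,0,0]]

```text
time: 27.05
tool_pos: [0.6067, 0.1442, 0.209]
orientation: [3.141, 0.001, 1.6]
wrist_force: [0.6, -2.6, -0.0]
finger_gap: 0.0385
```

Request:
carry_out:
  targets:
    - [0,[0,0,0.1],[0,0,0]]
    - [0,[0,0,0.2],[0,0,0]]

```text
time: 27.25
tool_pos: [0.6066, 0.1443, 0.2069]
orientation: [3.141, 0.001, 1.6]
wrist_force: [-0.1, -3.5, 0.8]
finger_gap: 0.0383
```

Request:
carry_out:
  targets:
    - [0,[0,0,0.1],[0,0,0]]
    - [0,[0,0,0.2],[0,0,0]]

```text
time: 27.45
tool_pos: [0.6067, 0.1445, 0.2051]
orientation: [3.141, 0.0, 1.6]
wrist_force: [-0.4, -2.5, 2.8]
finger_gap: 0.0385
```

Request:
carry_out:
  targets:
    - [0,[0,0,0.1],[0,0,0]]
    - [0,[0,0,0.2],[0,0,0]]

```text
time: 27.65
tool_pos: [0.6069, 0.1447, 0.2039]
orientation: [3.14, 0.0, 1.6]
wrist_force: [-0.8, -3.3, 8.9]
finger_gap: 0.0384
```

Request:
carry_out:
  targets:
    - [0,[0,0,0.1],[0,0,0]]
    - [0,[0,0,0.1],[0,0,0]]

```text
time: 27.85
tool_pos: [0.6071, 0.1448, 0.2033]
orientation: [3.139, 0.0, 1.601]
wrist_force: [-0.9, -2.8, 7.4]
finger_gap: 0.0382
```

Request:
carry_out:
  targets:
    - [0,[0,0,0.1],[0,0,0]]
    - [0,[0,0,0.1],[0,0,0]]

```text
time: 28.05
tool_pos: [0.6072, 0.1449, 0.2029]
orientation: [3.138, 0.0, 1.601]
wrist_force: [-1.4, -2.6, 10.6]
finger_gap: 0.0386
```

Request:
carry_out:
  targets:
    - [0,[0,0,0.1],[0,0,0]]
    - [0,[0,0,0.1],[0,0,0]]

```text
time: 28.25
tool_pos: [0.6072, 0.145, 0.2026]
orientation: [3.138, 0.0, 1.601]
wrist_force: [-3.0, -2.9, 12.8]
finger_gap: 0.0385
```

Request:
carry_out:
  targets:
    - [0,[0,0,0.1],[0,0,0]]
    - [0,[0,0,0.1],[0,0,0]]

```text
time: 28.45
tool_pos: [0.6073, 0.1451, 0.2024]
orientation: [3.137, 0.0, 1.602]
wrist_force: [-4.2, -2.3, 16.5]
finger_gap: 0.0388
```

```bash
python3 - <<'E'
from h import *
c=get_calibration('wrist');im=read_camera('wrist');cv2.imwrite('pics/p.png',im[:,:,::-1]);np.save('pics/p.npy',c,allow_pickle=True)
cv2.imwrite('pics/p1.png',cv2.resize(im[20:220,110:390,::-1],None,fx=2.8,fy=2.8,interpolation=cv2.INTER_CUBIC))
im=read_camera('scene');cv2.imwrite('pics/ps.png',cv2.resize(im[120:310,180:430,::-1],None,fx=3,fy=3,interpolation=cv2.INTER_CUBIC))
s=state();print(s['wrist_force'],s['ft_torque'],s['tool_pos'])
E
```

```text
[-4.22588547 -1.40650411 17.43285789] [-0.86586876  0.82089563  0.94705943] [0.60728338 0.14507466 0.20235219]
```

View pics/p1.png

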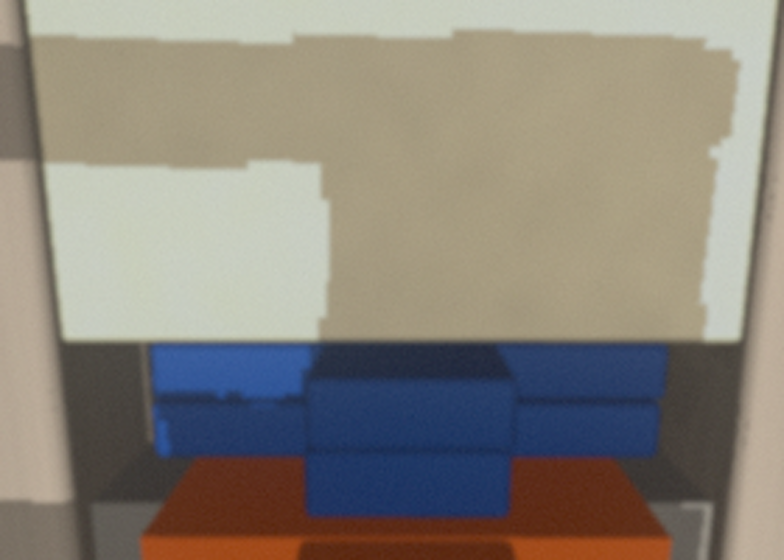

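View pics/ps.png

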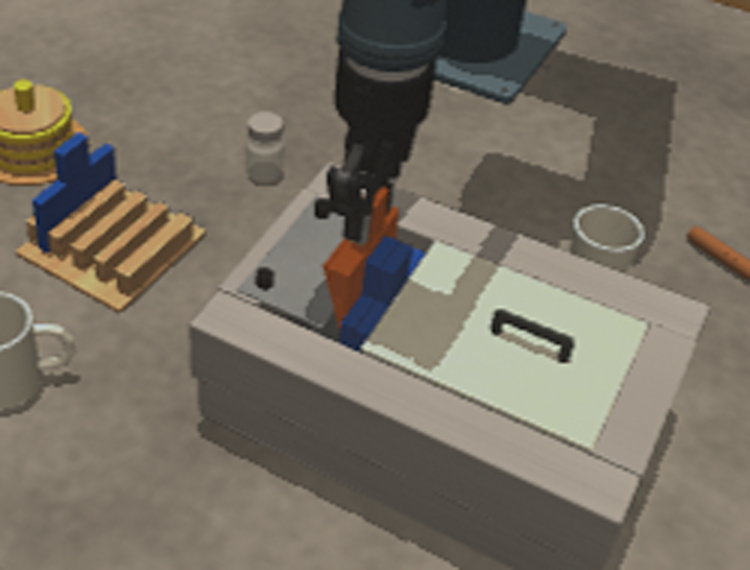

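The views show both bars flush with each other and with the pan, the wedge's flat face against the bars, and the third bar still in the rack. I'll add a little more pressure.

Request:
carry_out:
  targets:
    - [0,[0,0,0.1],[0,0,0]]
    - [0,[0,0,0.1],[0,0,0]]
    - [0,[0,0,0.1],[0,0,0]]

```text
time: 28.85
tool_pos: [0.6074, 0.1452, 0.2022]
orientation: [3.136, 0.0, 1.602]
wrist_force: [-4.3, -2.0, 19.8]
finger_gap: 0.0385
```

Request:
carry_out:
  targets:
    - [0,[0,0,0.1],[0,0,0]]
    - [0,[0,0,0.1],[0,0,0]]
    - [0,[0,0,0.1],[0,0,0]]

```text
time: 29.15
tool_pos: [0.6074, 0.1452, 0.202]
orientation: [3.136, 0.0, 1.602]
wrist_force: [-5.7, -2.6, 24.2]
finger_gap: 0.0382
```

Request:
carry_out:
  targets:
    - [0,[0,0,0],[0,0,0]]
    - [0,[0,0,0],[0,0,0]]
    - [0,[0,0,0],[0,0,0]]
    - [0,[0,0,0],[0,0,0]]
    - [0,[0,0,0],[0,0,0]]

```text
time: 29.65
tool_pos: [0.6074, 0.1453, 0.202]
orientation: [3.136, -0.0, 1.602]
wrist_force: [-5.9, -1.5, 23.9]
finger_gap: 0.0385
```

```bash
python3 - <<'E'
from h import *
c=get_calibration('wrist');im=read_camera('wrist');cv2.imwrite('pics/q.png',im[:,:,::-1])
cv2.imwrite('pics/q1.png',cv2.resize(im[20:220,110:390,::-1],None,fx=2.8,fy=2.8,interpolation=cv2.INTER_CUBIC))
g=im[:,250:262].astype(float).mean((1,2));g2=im[:,180:200].astype(float).mean((1,2)); d=np.diff(g2); k=120+np.argmin(d[120:160]); print('lid row',k,g2[k-3:k+4].round(0),cast(c,[255,k+.5],.142).round(4))
im=read_camera('top');cv2.imwrite('pics/qt.png',cv2.resize(im[85:265,110:400,::-1],None,fx=2.7,fy=2.7,interpolation=cv2.INTER_CUBIC))
s=state();print(s['wrist_force'],s['ft_torque'],s['tool_pos'],s['time'])
E
```

```text
lid row 142 [196. 192. 176. 142. 106.  93.  97.] [[0.6061 0.1823 0.142 ]]
[-6.90097045 -2.56545907 23.41480986] [-0.91687726  1.38187361  0.99135762] [0.60742374 0.14525359 0.20200451] 29.75
```

View pics/qt.png

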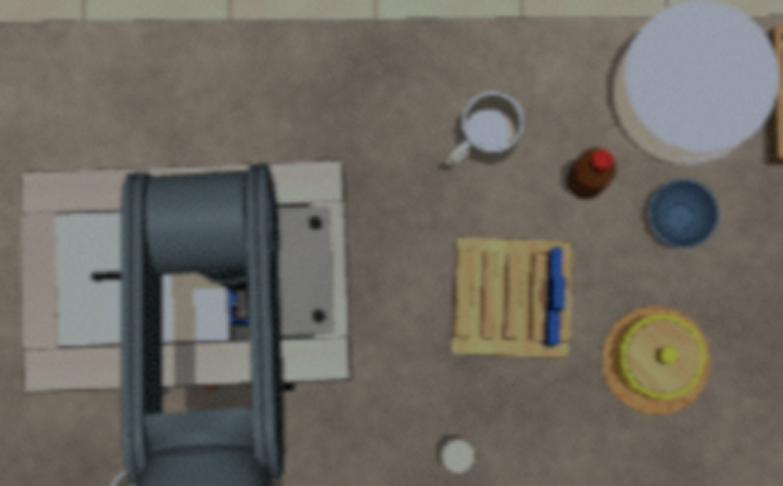

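View pics/q1.png

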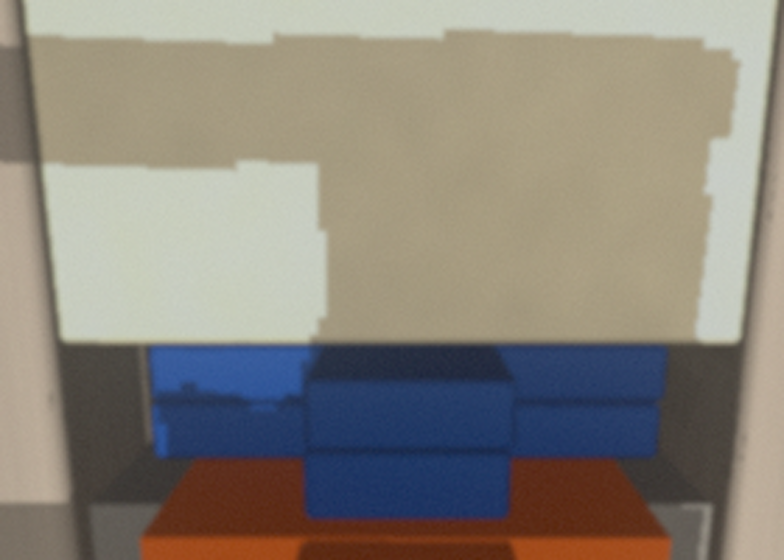

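The pictures show the lid edge at y = 0.182 (home), the bars flush, the steamer on the mat, bar 3 in the rack and the bystanders where they were. Handing in.

```bash
python3 -c "
from cell import r; print(r.close_job())"
```

```text
the job is handed in; nothing more can be done
None
```

The job is handed in at about 29.8 s, with the arm still gripping the wedge and pressing it down into the gap. No verdict was reported.

**What I did:**
- I moved the steamer off the gap onto the cork mat.
- I stood two blue bars upright beside the pan. Nudging the first one in also slid the pan home.
- I did not try the wedge after one bar, because the measured 24 mm left was clearly too wide for it to jam.
- I pressed the wedge straight down between the bars and the stop in 1 mm steps.

**Last checks:**
- **Gap:** about 38 mm with the pan home, leaving about 10–11 mm for the wedge after two bars.
- **Wedge:** it stopped sinking at about 19–20 mm depth with roughly 24 N down, and both the force and the position then held steady.
- **Pan:** its lid edge measured y = 0.182 m, the same as when I first pushed it home against its far end.
- **Bars:** the camera shows them flush with each other and with the pan, and the wedge's flat face against them.
- **Other things:** the steamer stands on the mat, bar 3 is still in the rack, and the mug, sauce, salt and dish look unmoved. The cup was hidden by the arm in the last top view, but looked unmoved in the scene view shortly before.

**Disagreements:** about 6–7 N sideways (x) and 1 N m of twist remained at the wrist while pressing. The early top-view and wrist-view gap readings differed by about 1.5 mm, which would not have changed the bar count.

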